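Make up the syrup-jar caddy: free its handle from a crowded hook

TASK

Make up the jar caddy for the sugar station. Its flat carrying handle hangs at the back of the crowded hook: hang the skimmers in front of it over on the spare hook without letting any fall, then take the handle and stand it upright, fully home, in the slot of the caddy. Also put every jar upright in a pocket of its own in the caddy, and leave the bowl, the mould stack and the spatula where they are.

Things in the scene. Friction and masses are not known exactly. Their poses are not given: they have to be found in the camera images.
- hook_full: Crowded hook stand, fixed steel, left or right. Origin: at bench level under the front face of its post (14 x 20 mm, 235 tall). A level bar 178 long, 14 wide, 8 thick points along its -x (roughly to the robot), top face 235 up; end lip 6 long rises 12 above that. Foot plate x -150..+30, y +-50, 8 thick. Hung along the bar, 32 (handle), 70, 108, 146 mm from the post (some may be absent).
- hook_spare: Fixed steel hook stand exactly like hook_full (same sizes, origin and axes), with an empty bar: the spare hook.
- hook_full_tip (a point): Free end of the crowded hook's bar, at the level of the bar's upper face (235 mm above the bench), 178 mm from the post.
- hook_spare_tip (a point): Free end of the spare hook's bar, at the level of the bar's upper face (235 mm above the bench), 178 mm from the post.
- handle: Caddy handle: 8 mm aluminium plate 84 wide x 100 tall, above it a closed frame 54 wide, 52 tall, 12 thick (window 38 wide x 40 tall, top bar 12 tall), 0.15-0.3 kg. Hangs last in the row, next to the post. Origin: middle of the underside of the top bar, where it rests on the hook; x normal to the plate, y across, z up; top +12, foot -140 mm. Pinch the frame from above across its 54 mm.
- handle_foot (a point): Middle of the handle's lower edge, 140 mm below its origin. Held lightly by its frame, the plate can pivot between the pads when moved fast: grip firmly.
- caddy: Fixed wooden caddy 232 (x) x 198 (y) mm. Origin: middle of its underside. Floor 6 thick; pocket walls 30 high. Four 68 x 68 mm pockets at x +-74, y +-57. Between front and rear pockets a raised rib (80 wide in x, 46 high) has a slot along y: 96 long, 12 wide, bevelled to 28 at its mouth, floor 6 mm above the bench.
- slot (a point): Middle of the floor of the caddy's handle slot (6 mm above the bench); axes as the caddy.
- bowl: Bystander: white ceramic bowl, 120 mm across, 60 mm tall. Origin: centre of its underside.
- mould_stack: Bystander: nested stack of aluminium cup moulds, 76 mm across, 90 mm tall. Origin: centre of its underside.
- spatula: Bystander: spatula 240 mm long lying flat on the bench. Its long axis is x.
- pocket0 (a point): Middle of the floor of one of the caddy's four jar pockets (on the robot's side of the slot), 6 mm above the bench.
- pocket1 (a point): Middle of the floor of one of the caddy's four jar pockets (on the robot's side of the slot), 6 mm above the bench.
- pocket2 (a point): Middle of the floor of one of the caddy's four jar pockets (beyond the slot), 6 mm above the bench.
- pocket3 (a point): Middle of the floor of one of the caddy's four jar pockets (beyond the slot), 6 mm above the bench.
- skimmer0: Steel skimmer hung in front of the handle, or absent: round perforated blade 68 mm across, 6 thick, under a stem and a closed frame like the handle's (12 thick, 54 wide, window 38 x 40, top bar 12 tall, straight sides to 50 below the origin); 0.15 kg. Origin and axes as the handle's: underside of the top bar, x normal to the flat, z up; top +12, lowest point -140 mm.
- skimmer1: Steel skimmer hung in front of the handle, or absent: round perforated blade 68 mm across, 6 thick, under a stem and a closed frame like the handle's (12 thick, 54 wide, window 38 x 40, top bar 12 tall, straight sides to 50 below the origin); 0.15 kg. Origin and axes as the handle's: underside of the top bar, x normal to the flat, z up; top +12, lowest point -140 mm.
- skimmer2: Steel skimmer hung in front of the handle, or absent: round perforated blade 68 mm across, 6 thick, under a stem and a closed frame like the handle's (12 thick, 54 wide, window 38 x 40, top bar 12 tall, straight sides to 50 below the origin); 0.15 kg. Origin and axes as the handle's: underside of the top bar, x normal to the flat, z up; top +12, lowest point -140 mm.
- jar0: Closed amber glass jar standing on the bench, or absent: round, 56 mm across up to 62 mm, steel cap 50 mm across from 64 to 80 mm; 0.25 kg. Origin: centre of its underside; z up.
- jar1: Closed amber glass jar standing on the bench, or absent: round, 56 mm across up to 62 mm, steel cap 50 mm across from 64 to 80 mm; 0.25 kg. Origin: centre of its underside; z up.
- jar2: Closed amber glass jar standing on the bench, or absent: round, 56 mm across up to 62 mm, steel cap 50 mm across from 64 to 80 mm; 0.25 kg. Origin: centre of its underside; z up.
- jar3: Closed amber glass jar standing on the bench, or absent: round, 56 mm across up to 62 mm, steel cap 50 mm across from 64 to 80 mm; 0.25 kg. Origin: centre of its underside; z up.
Mind the look-alikes: they are no part of the job. Leave any red look-alike of the hook_spare alone.

How it is judged:
On the way, in this order (a step that is already met when the one before it is completed fails the run):
1. every skimmer hangs released on the spare hook (x of skimmer0 in the frame of hook_spare between -0.172 and -0.005 m and y of skimmer0 in the frame of hook_spare between -0.016 and 0.016 m and z of skimmer0 in the frame of hook_spare between 0.228 and 0.245 m and linear speed of each of skimmer0, skimmer1, skimmer2 below 0.03 m/s and contact force between the fingers and skimmer0 below 0.3 N and x of skimmer1 in the frame of hook_spare between -0.172 and -0.005 m and y of skimmer1 in the frame of hook_spare between -0.016 and 0.016 m and z of skimmer1 in the frame of hook_spare between 0.228 and 0.245 m and contact force between the fingers and skimmer1 below 0.3 N and x of skimmer2 in the frame of hook_spare between -0.172 and -0.005 m and y of skimmer2 in the frame of hook_spare between -0.016 and 0.016 m and z of skimmer2 in the frame of hook_spare between 0.228 and 0.245 m and contact force between the fingers and skimmer2 below 0.3 N), for 0.2 s.
2. the handle stands released and fully home in the caddy's slot (horizontal distance between handle_foot and slot below 0.012 m and z of handle_foot in the frame of slot below 0.006 m and angle between handle's own z axis and vertical below 0.2 rad and linear speed of handle below 0.03 m/s and contact force between the fingers and handle below 0.3 N), for 0.2 s.
At the end, for the whole second after the job is handed in: At rest and released: every skimmer hangs on the spare bar (16 mm sideways, -7 to +10 mm in height); the handle's foot is within 12 mm of the slot's middle, 6 mm of its floor, lean under 0.2 rad; every jar is within 12 mm of a pocket's middle, 6 mm of its floor, lean under 0.12 rad (all of step 1 and all of step 2 and ((horizontal distance between jar0 and pocket0 below 0.012 m and z of jar0 in the frame of pocket0 below 0.006 m) or (horizontal distance between jar0 and pocket1 below 0.012 m and z of jar0 in the frame of pocket1 below 0.006 m) or (horizontal distance between jar0 and pocket2 below 0.012 m and z of jar0 in the frame of pocket2 below 0.006 m) or (horizontal distance between jar0 and pocket3 below 0.012 m and z of jar0 in the frame of pocket3 below 0.006 m)) and angle between each of jar0, jar1, jar2, jar3's own z axis and vertical below 0.12 rad and linear speed of each of jar0, jar1, jar2, jar3 below 0.03 m/s and ((horizontal distance between jar1 and pocket0 below 0.012 m and z of jar1 in the frame of pocket0 below 0.006 m) or (horizontal distance between jar1 and pocket1 below 0.012 m and z of jar1 in the frame of pocket1 below 0.006 m) or (horizontal distance between jar1 and pocket2 below 0.012 m and z of jar1 in the frame of pocket2 below 0.006 m) or (horizontal distance between jar1 and pocket3 below 0.012 m and z of jar1 in the frame of pocket3 below 0.006 m)) and ((horizontal distance between jar2 and pocket0 below 0.012 m and z of jar2 in the frame of pocket0 below 0.006 m) or (horizontal distance between jar2 and pocket1 below 0.012 m and z of jar2 in the frame of pocket1 below 0.006 m) or (horizontal distance between jar2 and pocket2 below 0.012 m and z of jar2 in the frame of pocket2 below 0.006 m) or (horizontal distance between jar2 and pocket3 below 0.012 m and z of jar2 in the frame of pocket3 below 0.006 m)) and ((horizontal distance between jar3 and pocket0 below 0.012 m and z of jar3 in the frame of pocket0 below 0.006 m) or (horizontal distance between jar3 and pocket1 below 0.012 m and z of jar3 in the frame of pocket1 below 0.006 m) or (horizontal distance between jar3 and pocket2 below 0.012 m and z of jar3 in the frame of pocket2 below 0.006 m) or (horizontal distance between jar3 and pocket3 below 0.012 m and z of jar3 in the frame of pocket3 below 0.006 m))); the robot touches nothing.
It fails at once if a skimmer is dropped (its frame sinks below 160 mm above the bench) (height (world z) of any of skimmer0, skimmer1, skimmer2 below 0.16 m).
It fails at once if the bowl is moved more than 40 mm (distance of bowl from where it was at the start of the episode above 0.04 m).
It fails at once if the mould stack is moved more than 40 mm (distance of mould_stack from where it was at the start of the episode above 0.04 m).
It fails at once if the spatula is moved more than 40 mm (distance of spatula from where it was at the start of the episode above 0.04 m).
Of skimmer0, skimmer1, skimmer2 only 2 to 3 are there at a start; the rules pass over those that are not, and their reading is None.
Of jar0, jar1, jar2, jar3 only 3 to 4 are there at a start; the rules pass over those that are not, and their reading is None.
At some moment in a run one of jar0, jar1, jar2, jar3 may be knocked a few centimetres aside while the robot is not near it.
It also fails if it takes over 210 s, if anything falls off the work surface, if the arm or the gripper's body presses on something with over 40 N, if the wrist force passes 120 N, or if a joint passes its speed limit or range.

ROBOT

A 6-joint arm with a two-finger parallel gripper is mounted at the origin on the work surface. World frame = base frame: x ahead of the robot, y to its left, z up, the work surface at z = 0. Lengths are in m, angles in rad, forces in N, time in s.
With the tool pointing down it reaches from about 0.35 to 0.875 m from the base axis. Payload 15.5 kg.
Tool frame: the origin (TCP) lies midway between the tips of the shut fingers; the grasp point (between the pads) lies 19 mm behind it (ctrl.pinch_z is the distance from the TCP to the grasp point, in m); z points along the fingers, y is the line along which they close (so a half turn about z gives the same grasp; the last joint's range is limited). The gripper opens to 85 mm and grips with 20 to 120 N. Pads are 22 mm wide; open, the fingers measure 114 mm over their backs; the gripper's body (76 mm by 85 mm) begins 54 mm behind the grasp point. The pads swing forward as they close: fully open they stand 13 mm farther back than shut.
Start: joints at [-1.302, 0.494, 1.345, -0, 1.302, -0.096], TCP at [0.223, -0.584, 0.231] pointing down, gripper open.
Joint ranges: [-2.91, 2.91], [-0.82, 2.16], [0.22, 2.67], [-1.22, 4.37], [0.12, 2.79], [-3.08, 3.08]. Speed limits (rad/s): [1.89, 1.89, 2.57, 3.01, 3.01, 3.01].

INTERFACE

Orientations are given as a unit quaternion [x, y, z, w].
In Python, from cell import ctrl gives the robot as it stands. The module is installed in compiled form; this text tells all that it offers.
- The arm moves only by the tool apply_moves, never from a script. Its argument "increments" is a list of rows, each an object with "jaw": the opening, from -1 (shut) to 1 (fully open), so that 0 is half open; "slide": the shift along the world's x, y, z in m, a list of three; "twist": the turn, a rotation vector about the world's x, y, z in degrees, a list of three. In form: [{"jaw": jaw, "slide": [dx, dy, dz], "twist": [wx, wy, wz]}, ...]. A call has 1 to 10 rows; each row shifts and turns the commanded pose from where the row before left it; what a row does not reach is not made up. A row lasts 1/8 s, in which the tool goes at most 62.5 mm and 10.7 degrees, less where a joint would pass 70% of its speed; a pose out of reach is approached as far as the arm can. A call with a gripper value outside its range is refused whole. The fingers move at their own pace and stop on an object; the grip force is fixed at half the most. Time passes only in rows, so rows that do not move let the fingers close. It gives the time, the measured TCP pose, the force, the opening and the grip force at its end, in the units of the state.
- ctrl.observe(): the state, without advancing time (a new reading comes with each control period).
- ctrl.get_image(name): name is "scene" or "side" or "wrist"; returns (picture, depth): 384x512x3 uint8, blue, green, red; 384x512 float32, m along the optical axis (not along the pixel's ray), 0 where there is no reading.
- ctrl.camera_info(name): a dict with "vfov" (degrees; the focal length in pixels is half the picture's height over the tangent of half this angle, whatever the lens; pixels are square), "cx", "cy" (the principal point, pixels), "rvec" (rotation vector, rad) and "tvec" (3), from world to camera coordinates, as OpenCV has them. Camera axes: x right, y down, z forward; pixel columns grow to the right and rows downward; lengths in m; the calibration is good to about 2 mm. The wrist camera is an equidistant fisheye: a pixel r from the principal point sees the ray r / f radians off the axis. A picture is of the moment at which its call begins: read the wrist's pose just before it. camera_info takes no time and is no camera call; for the wrist camera it gives the pose at the moment of the call.
- ctrl.hand_in(): hands the job in; it is judged then, once.
The state is a dict: "clock": time; "q": joint angles; "qd": joint speeds; "tau": joint torques, N m; "tool_pos": TCP position; "orientation": TCP orientation; "wrist_force": force on the tool from outside, world axes, zero at the start; "moment": the same for the moment, N m; "grip_width": finger opening in m; "gripper_force": force on a finger pad.
Only numpy, scipy, OpenCV 4.12 (cv2) and the standard library are available. Lean on these libraries where they do the work, as an engineer would, in place of code of your own. Each camera call takes 0.05 s, during which the arm holds its last target. There are 200 camera calls.

## Working session

There is one attempt and no reset: what is moved stays moved. The work goes in short steps, Python scripts to look and compute and a tool call to move; the robot and the scene stay as the last step left them, time stands still between calls to the robot, and variables do not carry over. Pictures are saved under pics/ and viewed, at most 14 in all, crops included, and the job is handed in when it is done.

Besides the shell and the picture viewer there is one more tool, called as name([rows], argument=value, ...), one row to a line, values as JSON. apply_moves: Moves the arm, as the interface text tells. Its arguments: {"type":"object","properties":{"increments":{"type":"array"}},"required":["increments"]}

```bash
mkdir -p pics
cat > h.py <<'E'
import numpy as np,cv2
from cell import ctrl
def cloud(name):
    info=ctrl.camera_info(name); im,d=ctrl.get_image(name)
    R=cv2.Rodrigues(np.array(info['rvec'],float))[0]; t=np.array(info['tvec'],float).ravel()
    H,W=d.shape; f=H/2/np.tan(np.radians(info['vfov'])/2)
    u,v=np.meshgrid(np.arange(W),np.arange(H)); x=(u-info['cx'])/f; y=(v-info['cy'])/f
    if name=='wrist':
        r=np.hypot(x,y)+1e-9; s=np.tan(np.minimum(r,1.5))/r; x=x*s;y=y*s
    P=np.stack([x*d,y*d,d],-1)
    return im,d,(P-t)@R
E
python3 - <<'E'
from h import *
print(ctrl.observe())
for n in('scene','side','wrist'):
    im,d,P=cloud(n); np.savez(f'{n}0.npz',im=im,d=d,P=P)
    cv2.imwrite(f'pics/{n}0.png',im); i=ctrl.camera_info(n); R=cv2.Rodrigues(np.array(i['rvec']))[0]
    print(n,i['vfov'],-R.T@np.array(i['tvec']).ravel(),R[2])
a=[cv2.imread(f'pics/{n}0.png') for n in('scene','side')]
E
```

```text
{'clock': 0.0, 'q': array([-1.30146923e+00,  4.94192728e-01,  1.34612842e+00,  3.01048325e-06,
        1.30249499e+00, -9.54960191e-02]), 'qd': array([-1.22514969e-04,  4.52449728e-04, -3.45797138e-04,  7.76648209e-04,
       -7.28432820e-05,  6.35695921e-04]), 'tau': array([ 5.79671687e-03, -8.82147288e+01, -3.83870780e+01,  2.92406730e-04,
        9.89794848e-03,  3.50558025e-05]), 'tool_pos': array([ 0.22290087, -0.58351885,  0.23069524]), 'orientation': array([ 9.83408981e-01,  1.81401220e-01, -5.16571050e-05, -6.09556521e-04]), 'wrist_force': array([ 0.74963167, -0.43090828,  0.75697383]), 'moment': array([-0.05916001, -0.00199666, -0.01788534]), 'gripper_force': 0.0, 'grip_width': 0.085650164839389}
scene 50.99906976387393 [ 1.42975465 -0.55031534  0.95076279] [-0.63566855  0.42116761 -0.64694926]
side 52.4963737487907 [ 0.29065374 -0.98300922  1.26971298] [ 0.22600779  0.64775862 -0.72755017]
wrist 65.70646984690485 [ 0.29785581 -0.55622501  0.37407432] [-0.28972894 -0.11006471 -0.95075912]
```

View pics/scene0.png

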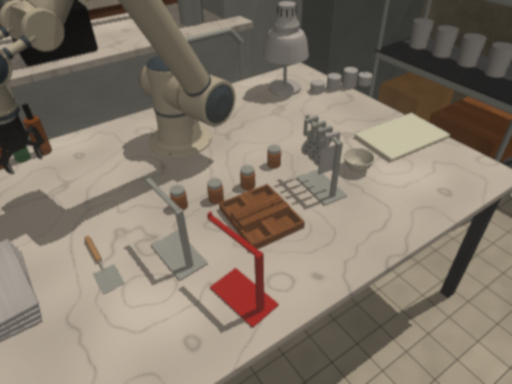

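View pics/side0.png

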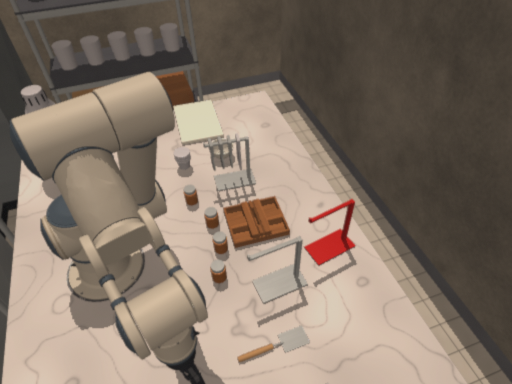

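Scene: three or four frames on the crowded hook (~325,150). Empty grey spare hook (~180,220), red decoy (~245,265), caddy (260,215), and four jars (178,195), (215,190), (247,177) and (274,156). The bowl is at (358,160) and the spatula at (100,265). The side view agrees.

Run:
```python
from h import *
S=np.load('scene0.npz');D=np.load('side0.npz')
P=np.concatenate([S['P'].reshape(-1,3),D['P'].reshape(-1,3)]);C=np.concatenate([S['im'].reshape(-1,3),D['im'].reshape(-1,3)])
ok=np.concatenate([S['d'].ravel()>0,D['d'].ravel()>0])&(P[:,0]>.25)&(P[:,0]<1.0)&(abs(P[:,1])<.75)&(P[:,2]>-.02)&(P[:,2]<.5)
P=P[ok];C=C[ok]
# top-down map 2mm/px : height colour ; rows = x, cols = -y
img=np.zeros((375,750),np.uint8); col=np.zeros((375,750,3),np.uint8)
o=np.argsort(P[:,2]); r=((1.0-P[o,0])*500).astype(int); c=((.75-P[o,1])*500).astype(int)
col[r,c]=cv2.applyColorMap(np.clip(P[o,2]*900,0,255).astype(np.uint8),cv2.COLORMAP_JET).reshape(-1,3)
cv2.imwrite('pics/top.png',col)
a=S['im'][100:230,120:400]; cv2.imwrite('pics/crop.png',np.vstack([cv2.resize(a,(784,364),interpolation=cv2.INTER_CUBIC)]))
```

```text
(no output)
```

View pics/top.png

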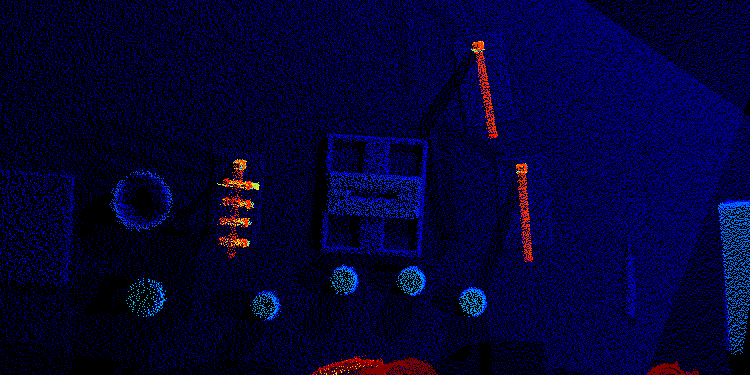

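View pics/crop.png

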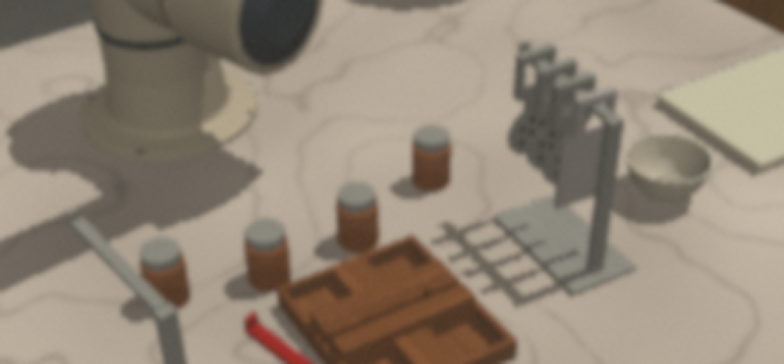

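The top map is clean. The crowded hook carries four frames (238, 165..255), so three skimmers plus the handle. The spare bar runs (521,165) to (529,260), the caddy sits at (375,195), there are four jars, and the mould stack is at (146,298). Next I'll measure them.

```bash
cat > meas.py <<'E'
from h import *
from scipy import ndimage
S=np.load('scene0.npz');D=np.load('side0.npz')
P=np.concatenate([S['P'].reshape(-1,3),D['P'].reshape(-1,3)])
src=np.r_[np.zeros(S['d'].size),np.ones(D['d'].size)]
ok=np.concatenate([S['d'].ravel()>0,D['d'].ravel()>0])
P=P[ok];src=src[ok]
def box(r0,r1,c0,c1,z0,z1,s=None):
    m=(P[:,0]<1-r0/500)&(P[:,0]>1-r1/500)&(P[:,1]<.75-c0/500)&(P[:,1]>.75-c1/500)&(P[:,2]>z0)&(P[:,2]<z1)
    if s is not None:m&=src==s
    return P[m]
for n,b in(('spare',(155,270,505,545)),):
    for s in(0,1):
        q=box(*b,.228,.242,s); l=cv2.fitLine(q[:,:2].astype(np.float32),cv2.DIST_HUBER,0,.001,.001).ravel()
        if l[0]>0:l[:2]*=-1
        t=(q[:,:2]-l[2:])@l[:2]; print(n,s,len(q),'yaw',np.degrees(np.arctan2(-l[1],-l[0])),'ends',l[2:]+l[:2]*t.min(),l[2:]+l[:2]*t.max(),np.median(q[:,2]))
    q=box(*b,.24,.26);print('lip/post top',q[:,:].max(0),q.min(0), q[q[:,0]<.55].mean(0))
# frames: points above 0.238
q=box(150,265,210,265,.237,.262)
for s in(0,1):
    q=box(150,265,210,265,.238,.262,s)
    h,e=np.histogram(q[:,0],bins=np.arange(.47,.70,.004)); print(s,[(round(x,3),int(k)) for x,k in zip(e,h)])
for n,b in (('j0',(255,300,325,362)),('j1',(255,300,392,430)),('j2',(280,325,455,490)),('j3',(285,325,245,285))):
    for s in(0,1):
        q=box(*b,.074,.088,s); (c,r)=cv2.minEnclosingCircle(q[:,:2].astype(np.float32)); print(n,s,len(q),np.round(q[:,:2].mean(0),4),np.round(c,4),round(r,4),np.median(q[:,2]).round(4))
for s in(0,1):
    q=box(120,265,310,440,.03,.055,s); print('caddy',s,cv2.minAreaRect(q[:,:2].astype(np.float32)),len(q))
    q=box(120,265,310,440,.041,.052,s); print('rib',s,cv2.minAreaRect(q[:,:2].astype(np.float32)),q.mean(0))
E
python3 meas.py
```

```text
spare 0 301 yaw 4.140219 ends [ 0.67232749 -0.29386206] [ 0.48055158 -0.30774405] 0.23497751505811856
spare 1 284 yaw 4.559829 ends [ 0.66911095 -0.29391194] [ 0.47745906 -0.30919666] 0.2363891661843217
lip/post top [ 0.66101389 -0.29414268  0.25083274] [ 0.47761624 -0.31412382  0.24000371] [ 0.48827275 -0.30700708  0.24492287]
0 [(np.float64(0.47), 0), (np.float64(0.474), 0), (np.float64(0.478), 0), (np.float64(0.482), 0), (np.float64(0.486), 1), (np.float64(0.49), 8), (np.float64(0.494), 0), (np.float64(0.498), 0), (np.float64(0.502), 0), (np.float64(0.506), 6), (np.float64(0.51), 8), (np.float64(0.514), 16), (np.float64(0.518), 21), (np.float64(0.522), 12), (np.float64(0.526), 1), (np.float64(0.53), 0), (np.float64(0.534), 0), (np.float64(0.538), 0), (np.float64(0.542), 1), (np.float64(0.546), 2), (np.float64(0.55), 11), (np.float64(0.554), 13), (np.float64(0.558), 19), (np.float64(0.562), 15), (np.float64(0.566), 0), (np.float64(0.57), 0), (np.float64(0.574), 0), (np.float64(0.578), 0), (np.float64(0.582), 3), (np.float64(0.586), 7), (np.float64(0.59), 13), (np.float64(0.594), 15
[... 2265 characters left out ...]
 0.3936 -0.196 ] [ 0.3942 -0.1937] 0.0255 0.0824
j3 0 85 [0.3905 0.2178] [0.389  0.2183] 0.0258 0.0797
j3 1 89 [0.3858 0.2186] [0.3863 0.2232] 0.0266 0.0817
caddy 0 ((0.6098506450653076, -0.00040396302938461304), (0.1970578134059906, 0.23500841856002808), 86.55123138427734) 1464
rib 0 ((0.6102526783943176, 0.0004234611988067627), (0.18355850875377655, 0.08702577650547028), 86.06700134277344) [ 0.6107303  -0.00343457  0.04574926]
caddy 1 ((0.6076950430870056, 0.002607002854347229), (0.2020394206047058, 0.23278559744358063), 85.79405975341797) 1187
rib 1 ((0.6086413264274597, 0.0035385861992836), (0.1907760500907898, 0.0817597284913063), 86.18999481201172) [ 0.6076545  -0.00176597  0.04748022]
```

```bash
cat > m2.py <<'E'
exec(open('meas.py').read().split('for n,b in')[0])
for s in(0,1):
    for x in(.516,.555,.594,.632):
        q=box(0,500,205,272,.242,.256,s); q=q[abs(q[:,0]-x)<.017]
        l=cv2.fitLine(q[:,:2].astype(np.float32),cv2.DIST_HUBER,0,.001,.001).ravel(); t=(q[:,1]-l[3])
        print(s,x,len(q),np.median(q,0).round(4),'y',q[:,1].min().round(3),q[:,1].max().round(3),'normal yaw',np.degrees(np.arctan(-l[0]/l[1])).round(1))
    q=box(100,270,205,272,.2285,.240,s); print('bar',len(q)); l=cv2.fitLine(q[abs(q[:,1]-.28)<.02][:,:2].astype(np.float32),cv2.DIST_HUBER,0,.001,.001).ravel(); print(l,np.degrees(np.arctan(l[1]/l[0])))
    q=box(150,165,220,260,.20,.242,s);print('post',q.min(0),q.max(0),len(q))
    q=box(252,275,210,260,.22,.255,s);print('tip',q.mean(0),q.min(0),q.max(0),len(q))
E
python3 m2.py
```

```text
0 0.516 46 [0.5166 0.2824 0.2462] y 0.255 0.311 normal yaw -7.1
0 0.555 46 [0.5574 0.2803 0.2461] y 0.254 0.309 normal yaw -4.3
0 0.594 53 [0.5957 0.2715 0.246 ] y 0.248 0.302 normal yaw -10.2
0 0.632 54 [0.633  0.2731 0.2462] y 0.247 0.305 normal yaw -2.5
bar 207
[ 0.9980554  -0.06233309  0.60316986  0.27709147] -3.5737395
post [0.67030991 0.25812628 0.20102709] [0.68085449 0.28161787 0.23669486] 59
tip [0.49080363 0.28625014 0.24082756] [0.48726192 0.28067155 0.23299368] [0.49312942 0.29122677 0.247505  ] 14
1 0.516 32 [0.5128 0.2779 0.2491] y 0.254 0.313 normal yaw -1.8
1 0.555 30 [0.5545 0.2801 0.2494] y 0.257 0.309 normal yaw -4.1
1 0.594 28 [0.592  0.2768 0.2493] y 0.25 0.305 normal yaw -8.8
1 0.632 28 [0.6294 0.2734 0.2493] y 0.247 0.3 normal yaw -8.7
bar 129
[ 0.9959465  -0.08994706  0.59697306  0.2758512 ] -5.1605616
post [0.67060611 0.26006169 0.20183068] [0.67596989 0.28375693 0.23846977] 15
tip [0.48940772 0.28615493 0.24054179] [0.485274   0.27894228 0.23144214] [0.49531295 0.29541099 0.25022187] 13
```

apply_moves([
  {"jaw": 1,"slide": [0.03,0.06,0.03],"twist": [0,0,-5]},
  {"jaw": 1,"slide": [0.03,0.06,0.03],"twist": [0,0,-5]},
  {"jaw": 1,"slide": [0.03,0.06,0.03],"twist": [0,0,-5]},
  {"jaw": 1,"slide": [0.03,0.06,0.03],"twist": [0,0,-5]},
  {"jaw": 1,"slide": [0.02,0.06,0.01],"twist": [0,0,-5]},
  {"jaw": 1,"slide": [0.02,0.06,0.01],"twist": [0,0,0]},
  {"jaw": 1,"slide": [0.01,0.06,0],"twist": [0,0,0]},
  {"jaw": 1,"slide": [0,0.06,0],"twist": [0,0,0]},
  {"jaw": 1,"slide": [0,0.06,0],"twist": [0,0,0]},
  {"jaw": 1,"slide": [0,0.06,0],"twist": [0,0,0]},
])

```text
clock: 1.4
tool_pos: [0.3736, -0.0208, 0.3529]
orientation: [0.999, -0.036, 0.0, -0.0]
wrist_force: [0.3, 0.2, 0.8]
grip_width: 0.0855
gripper_force: 0.0
```

apply_moves([
  {"jaw": 1,"slide": [0.02,0.05,-0.01],"twist": [0,0,-0.4]},
  {"jaw": 1,"slide": [0.02,0.05,-0.01],"twist": [0,0,0]},
  {"jaw": 1,"slide": [0.02,0.05,-0.01],"twist": [0,0,0]},
  {"jaw": 1,"slide": [0.02,0.05,-0.01],"twist": [0,0,0]},
  {"jaw": 1,"slide": [0.02,0.05,0],"twist": [0,0,0]},
  {"jaw": 1,"slide": [0.02,0.016,0],"twist": [0,0,0]},
  {"jaw": 1,"slide": [0,0,0],"twist": [0,0,0]},
  {"jaw": 1,"slide": [0,0,0],"twist": [0,0,0]},
])

```text
clock: 2.4
tool_pos: [0.4935, 0.2429, 0.3126]
orientation: [0.999, -0.039, -0.0, 0.0]
wrist_force: [0.4, -0.1, 0.3]
grip_width: 0.0852
gripper_force: 0.0
```

Run:
```python
from h import *
o=ctrl.observe();print(o['tool_pos'],o['orientation'])
im,d,P=cloud('wrist');cv2.imwrite('pics/w1.png',im);np.savez('w1.npz',im=im,d=d,P=P)
q=P[(d>0)&(P[...,2]>.238)&(P[...,2]<.262)&(abs(P[...,0]-.57)<.12)&(abs(P[...,1]-.28)<.06)]
for x in(.516,.555,.594,.632):
    r=q[abs(q[:,0]-x)<.015]
    if len(r)>20: print(x,len(r),np.median(r,0),np.percentile(r,[2,98],0).round(3).tolist())
```

```text
[0.49352488 0.24286007 0.31263897] [ 9.99225938e-01 -3.93362418e-02 -3.77588590e-04  2.06671026e-04]
0.516 1353 [0.51700099 0.28304606 0.24750418] [[0.51, 0.257, 0.239], [0.523, 0.31, 0.249]]
0.555 1300 [0.55692849 0.28026644 0.24754276] [[0.55, 0.256, 0.242], [0.563, 0.308, 0.249]]
0.594 1317 [0.59441435 0.27543901 0.24756824] [[0.587, 0.25, 0.244], [0.602, 0.302, 0.249]]
0.632 1402 [0.63105727 0.27453109 0.24744129] [[0.623, 0.25, 0.239], [0.64, 0.301, 0.249]]
```

View pics/w1.png

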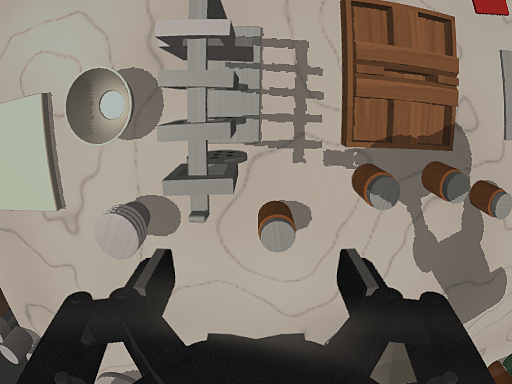

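The wrist view shows four frames in a row (x≈195, rows 25, 80, 130, 180) with the tip at (198,215). Their centres come out at (.517,.283), (.557,.281), (.595,.276) and (.632,.275). I'll grasp the front skimmer.

apply_moves([
  {"jaw": 1,"slide": [0.0115,0.02,0],"twist": [0,0,0]},
  {"jaw": 1,"slide": [0.0115,0.02,0],"twist": [0,0,0]},
  {"jaw": 1,"slide": [0,0,-0.02],"twist": [0,0,0]},
  {"jaw": 1,"slide": [0,0,-0.03],"twist": [0,0,0]},
  {"jaw": 1,"slide": [0,0,-0.03],"twist": [0,0,0]},
  {"jaw": 1,"slide": [0,0,-0.02],"twist": [0,0,0]},
  {"jaw": 1,"slide": [0,0,-0.01],"twist": [0,0,0]},
  {"jaw": 1,"slide": [0,0,0],"twist": [0,0,0]},
])

```text
clock: 3.45
tool_pos: [0.5168, 0.2829, 0.2029]
orientation: [0.999, -0.039, -0.0, 0.0]
wrist_force: [-0.4, 0.6, 0.1]
grip_width: 0.0852
gripper_force: 0.0
```

apply_moves([
  {"jaw": -1,"slide": [0,0,0],"twist": [0,0,0]},
  {"jaw": -1,"slide": [0,0,0],"twist": [0,0,0]},
  {"jaw": -1,"slide": [0,0,0],"twist": [0,0,0]},
  {"jaw": -1,"slide": [0,0,0],"twist": [0,0,0]},
  {"jaw": -1,"slide": [0,0,0],"twist": [0,0,0]},
])

```text
clock: 4.08
tool_pos: [0.5175, 0.2835, 0.2039]
orientation: [0.999, -0.039, 0.001, -0.0]
wrist_force: [-1.2, -0.8, 7.0]
grip_width: 0.0533
gripper_force: 61.6
```

apply_moves([
  {"jaw": -1,"slide": [0,0,0.011],"twist": [0,0,0]},
  {"jaw": -1,"slide": [0,0,0.011],"twist": [0,0,0]},
  {"jaw": -1,"slide": [0,0,0],"twist": [0,0,0]},
  {"jaw": -1,"slide": [-0.015,0.001,0],"twist": [0,0,0]},
  {"jaw": -1,"slide": [-0.02,0.002,0],"twist": [0,0,0]},
  {"jaw": -1,"slide": [-0.02,0.001,0],"twist": [0,0,0]},
  {"jaw": -1,"slide": [-0.02,0.001,0],"twist": [0,0,0]},
  {"jaw": -1,"slide": [-0.015,0.001,0],"twist": [0,0,0]},
  {"jaw": -1,"slide": [0,0,0],"twist": [0,0,0]},
])

```text
clock: 5.2
tool_pos: [0.4259, 0.2894, 0.2249]
orientation: [0.999, -0.039, -0.0, 0.0]
wrist_force: [-0.3, 0.4, -2.3]
grip_width: 0.0532
gripper_force: 63.0
```

Run:
```python
from h import *
im,d,P=cloud('scene');cv2.imwrite('pics/s2.png',cv2.resize(im[90:220,230:400],(680,520),interpolation=cv2.INTER_CUBIC))
o=ctrl.observe();print(o['tool_pos'],o['grip_width'])
q=P[(d>0)&(P[...,2]>.10)&(P[...,2]<.18)&(abs(P[...,1]-.29)<.06)&(P[...,0]<.50)&(P[...,0]>.38)];print(len(q),np.median(q,0),np.percentile(q,[2,98],0))
```

```text
[0.42683084 0.28946466 0.22493757] 0.05351219710303686
188 [0.42548663 0.28699694 0.15113998] [[0.41933455 0.25664129 0.11900674]
 [0.43037874 0.31873003 0.17823389]]
```

View pics/s2.png

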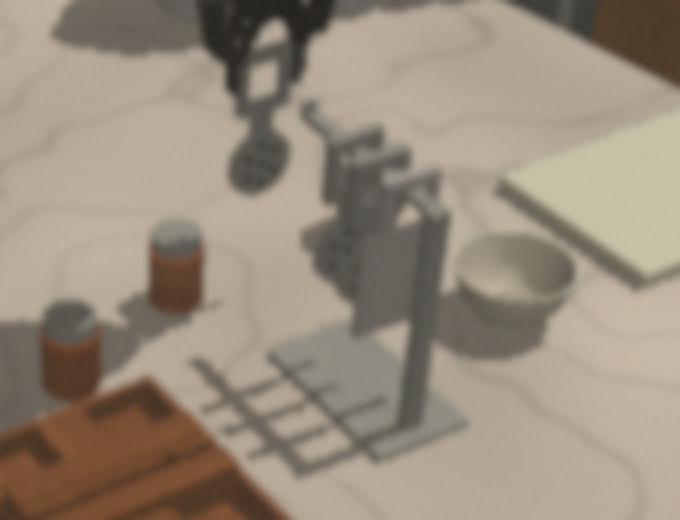

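The skimmer hangs straight in the gripper at (265,120), clear of the tip, and the others haven't moved. I'll carry it over.

apply_moves([
  {"jaw": -1,"slide": [0,-0.015,0.005],"twist": [0,0,0]},
  {"jaw": -1,"slide": [0,-0.03,0.005],"twist": [0,0,1]},
  {"jaw": -1,"slide": [0,-0.04,0],"twist": [0,0,1]},
  {"jaw": -1,"slide": [0,-0.04,0],"twist": [0,0,1]},
  {"jaw": -1,"slide": [0,-0.04,0],"twist": [0,0,1]},
  {"jaw": -1,"slide": [0,-0.04,0],"twist": [0,0,1]},
  {"jaw": -1,"slide": [0,-0.04,0],"twist": [0,0,1]},
  {"jaw": -1,"slide": [0,-0.04,0],"twist": [0,0,1]},
  {"jaw": -1,"slide": [0,-0.04,0],"twist": [0,0,1]},
  {"jaw": -1,"slide": [0,-0.04,0],"twist": [0,0,0.9]},
])

```text
clock: 6.5
tool_pos: [0.4269, -0.0779, 0.2352]
orientation: [0.999, 0.038, 0.0, 0.0]
wrist_force: [0.7, 0.3, -2.0]
grip_width: 0.0532
gripper_force: 63.2
```

apply_moves([
  {"jaw": -1,"slide": [0,-0.04,0],"twist": [0,0,0]},
  {"jaw": -1,"slide": [0,-0.04,0],"twist": [0,0,0]},
  {"jaw": -1,"slide": [0,-0.04,0],"twist": [0,0,0]},
  {"jaw": -1,"slide": [0,-0.04,0],"twist": [0,0,0]},
  {"jaw": -1,"slide": [0,-0.04,-0.005],"twist": [0,0,0]},
  {"jaw": -1,"slide": [0,-0.025,-0.005],"twist": [0,0,0]},
  {"jaw": -1,"slide": [0,-0.01,0],"twist": [0,0,0]},
  {"jaw": -1,"slide": [0,0,0],"twist": [0,0,0]},
  {"jaw": -1,"slide": [0,0,0],"twist": [0,0,0]},
])

```text
clock: 7.62
tool_pos: [0.4271, -0.3096, 0.225]
orientation: [0.999, 0.039, -0.0, -0.0]
wrist_force: [1.0, 0.3, -2.0]
grip_width: 0.0532
gripper_force: 63.3
```

Run:
```python
from h import *
o=ctrl.observe();print(o['tool_pos'],o['orientation'],o['grip_width'])
im,d,P=cloud('wrist');cv2.imwrite('pics/w3.png',im)
q=P[(d>0)&(P[...,2]>.228)&(P[...,2]<.252)&(P[...,0]>.46)&(P[...,0]<.70)&(abs(P[...,1]+.30)<.035)]
print(len(q),np.percentile(q,[1,50,99],0).round(4))
for x in np.arange(.48,.68,.02):
    r=q[abs(q[:,0]-x)<.005]
    if len(r):print(x.round(3),len(r),np.percentile(r,[3,97],0)[:,1].round(4),np.median(r[:,2]).round(4))
```

```text
[ 0.42711169 -0.30963051  0.22502253] [ 9.99248704e-01  3.87556365e-02 -5.87146556e-06 -1.69019548e-04] 0.053197036302993564
5349 [[ 0.4808 -0.3141  0.2341]
 [ 0.5154 -0.3055  0.2357]
 [ 0.5537 -0.2968  0.248 ]]
0.48 400 [-0.3143 -0.3014] 0.2473
0.5 715 [-0.3133 -0.3   ] 0.2357
0.52 716 [-0.3118 -0.2985] 0.2356
0.54 671 [-0.3102 -0.297 ] 0.2356
0.56 5 [-0.3092 -0.3072] 0.2345
```

apply_moves([
  {"jaw": -1,"slide": [0,-0.002,0],"twist": [0,0,0]},
  {"jaw": -1,"slide": [0.02,0.0015,0],"twist": [0,0,0]},
  {"jaw": -1,"slide": [0.03,0.0025,0],"twist": [0,0,0]},
  {"jaw": -1,"slide": [0.03,0.002,0],"twist": [0,0,0]},
  {"jaw": -1,"slide": [0.03,0.0025,0],"twist": [0,0,0]},
  {"jaw": -1,"slide": [0.03,0.002,0],"twist": [0,0,0]},
  {"jaw": -1,"slide": [0.03,0.0025,0],"twist": [0,0,0]},
  {"jaw": -1,"slide": [0.02,0.0015,0],"twist": [0,0,0]},
  {"jaw": -1,"slide": [0,0,0],"twist": [0,0,0]},
])

```text
clock: 8.8
tool_pos: [0.6189, -0.2972, 0.2243]
orientation: [0.999, 0.039, 0.0, -0.0]
wrist_force: [-1.6, -0.2, -2.2]
grip_width: 0.0534
gripper_force: 63.2
```

apply_moves([
  {"jaw": -1,"slide": [0,0,-0.008],"twist": [0,0,0]},
  {"jaw": -1,"slide": [0,0,-0.008],"twist": [0,0,0]},
  {"jaw": -1,"slide": [0,0,-0.005],"twist": [0,0,0]},
  {"jaw": -1,"slide": [0,0,0],"twist": [0,0,0]},
  {"jaw": -1,"slide": [0,0,0],"twist": [0,0,0]},
])

```text
clock: 9.43
tool_pos: [0.6168, -0.2982, 0.204]
orientation: [0.999, 0.038, -0.0, 0.0]
wrist_force: [-2.3, 1.0, 3.2]
grip_width: 0.0535
gripper_force: 63.4
```

apply_moves([
  {"jaw": -0.2,"slide": [0,0,0],"twist": [0,0,0]},
  {"jaw": 1,"slide": [0,0,0],"twist": [0,0,0]},
  {"jaw": 1,"slide": [0,0,0],"twist": [0,0,0]},
  {"jaw": 1,"slide": [0,0,0],"twist": [0,0,0]},
  {"jaw": 1,"slide": [0,0,0.02],"twist": [0,0,0]},
  {"jaw": 1,"slide": [0,0,0.03],"twist": [0,0,0]},
  {"jaw": 1,"slide": [0,0,0.03],"twist": [0,0,0]},
  {"jaw": 1,"slide": [0,0,0.03],"twist": [0,0,0]},
])

```text
clock: 10.42
tool_pos: [0.6171, -0.2981, 0.3148]
orientation: [0.999, 0.038, 0.0, -0.0]
wrist_force: [0.4, -0.7, -0.3]
grip_width: 0.0855
gripper_force: 0.0
```

Run:
```python
from h import *
o=ctrl.observe();print(o['tool_pos'],o['orientation'],o['grip_width'])
im,d,P=cloud('scene')
q=P[(d>0)&(P[...,2]>.238)&(P[...,2]<.258)&(P[...,0]>.5)&(P[...,0]<.66)&(abs(P[...,1]+.30)<.045)]
print(len(q),np.percentile(q,[2,50,98],0).round(4))
cv2.imwrite('pics/s4.png',cv2.resize(im[130:290,110:300],(665,560),interpolation=cv2.INTER_CUBIC))
```

```text
[ 0.61705549 -0.29805176  0.31480697] [ 9.99261568e-01  3.84229036e-02  1.16597798e-05 -3.60087959e-06] 0.08547799477740917
109 [[ 0.6064 -0.3248  0.2385]
 [ 0.6179 -0.3009  0.246 ]
 [ 0.6239 -0.2727  0.2498]]
```

View pics/s4.png

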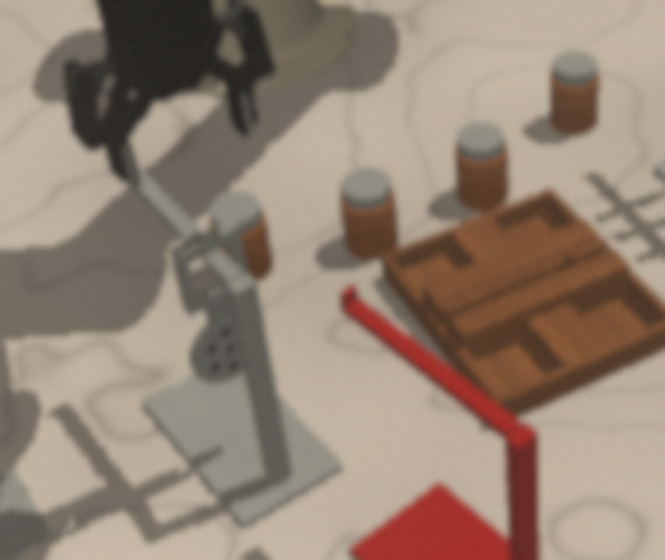

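The first skimmer hangs on the spare bar next to the post (210,330). On to the second.

apply_moves([
  {"jaw": 1,"slide": [-0.01,0.06,0],"twist": [0,0,-1]},
  {"jaw": 1,"slide": [-0.01,0.06,0],"twist": [0,0,-1]},
  {"jaw": 1,"slide": [-0.01,0.06,0],"twist": [0,0,-1]},
  {"jaw": 1,"slide": [-0.01,0.06,0],"twist": [0,0,-1]},
  {"jaw": 1,"slide": [-0.01,0.06,0],"twist": [0,0,-1]},
  {"jaw": 1,"slide": [-0.01,0.06,0],"twist": [0,0,-1]},
  {"jaw": 1,"slide": [0,0.06,0],"twist": [0,0,-1]},
  {"jaw": 1,"slide": [0,0.06,0],"twist": [0,0,-1]},
  {"jaw": 1,"slide": [0,0.06,0],"twist": [0,0,-0.9]},
  {"jaw": 1,"slide": [0,0,0],"twist": [0,0,0]},
])

```text
clock: 11.72
tool_pos: [0.5565, 0.2457, 0.3134]
orientation: [0.999, -0.037, -0.0, -0.0]
wrist_force: [-0.5, -0.6, -0.3]
grip_width: 0.0853
gripper_force: 0.0
```

apply_moves([
  {"jaw": 1,"slide": [0,0.035,0],"twist": [0,0,-0.3]},
  {"jaw": 1,"slide": [0,0,-0.01],"twist": [0,0,0]},
  {"jaw": 1,"slide": [0,0,-0.03],"twist": [0,0,0]},
  {"jaw": 1,"slide": [0,0,-0.03],"twist": [0,0,0]},
  {"jaw": 1,"slide": [0,0,-0.03],"twist": [0,0,0]},
  {"jaw": 1,"slide": [0,0,-0.01],"twist": [0,0,0]},
  {"jaw": 1,"slide": [0,0,0],"twist": [0,0,0]},
])

```text
clock: 12.6
tool_pos: [0.5571, 0.2762, 0.2038]
orientation: [0.999, -0.042, -0.0, 0.0]
wrist_force: [0.2, 0.2, -0.2]
grip_width: 0.0853
gripper_force: 0.0
```

apply_moves([
  {"jaw": -1,"slide": [0,0,0],"twist": [0,0,0]},
  {"jaw": -1,"slide": [0,0,0],"twist": [0,0,0]},
  {"jaw": -1,"slide": [0,0,0],"twist": [0,0,0]},
  {"jaw": -1,"slide": [0,0,0],"twist": [0,0,0]},
  {"jaw": -1,"slide": [0,0,0],"twist": [0,0,0]},
  {"jaw": -1,"slide": [0,0,0.011],"twist": [0,0,0]},
  {"jaw": -1,"slide": [0,0,0.011],"twist": [0,0,0]},
  {"jaw": -1,"slide": [0,0,0],"twist": [0,0,0]},
])

```text
clock: 13.6
tool_pos: [0.5576, 0.2771, 0.2273]
orientation: [0.999, -0.042, 0.001, -0.0]
wrist_force: [-0.1, -0.9, -2.2]
grip_width: 0.0535
gripper_force: 63.0
```

apply_moves([
  {"jaw": -1,"slide": [-0.01,0.003,0],"twist": [0,0,0]},
  {"jaw": -1,"slide": [-0.02,0.0015,0],"twist": [0,0,0]},
  {"jaw": -1,"slide": [-0.02,0.0015,0],"twist": [0,0,0]},
  {"jaw": -1,"slide": [-0.02,0.0015,0],"twist": [0,0,0]},
  {"jaw": -1,"slide": [-0.025,0.002,0],"twist": [0,0,0]},
  {"jaw": -1,"slide": [-0.025,0.002,0],"twist": [0,0,0]},
  {"jaw": -1,"slide": [-0.01,0,0],"twist": [0,0,0]},
  {"jaw": -1,"slide": [0,-0.01,0.004],"twist": [0,0,0]},
  {"jaw": -1,"slide": [0,-0.03,0.004],"twist": [0,0,1]},
  {"jaw": -1,"slide": [0,-0.04,0],"twist": [0,0,1]},
])

```text
clock: 14.85
tool_pos: [0.428, 0.2074, 0.2343]
orientation: [1.0, -0.024, 0.001, -0.0]
wrist_force: [-0.4, -0.9, -1.9]
grip_width: 0.0533
gripper_force: 63.3
```

apply_moves([
  {"jaw": -1,"slide": [0,-0.04,0],"twist": [0,0,1]},
  {"jaw": -1,"slide": [0,-0.04,0],"twist": [0,0,1]},
  {"jaw": -1,"slide": [0,-0.04,0],"twist": [0,0,1]},
  {"jaw": -1,"slide": [0,-0.04,0],"twist": [0,0,1]},
  {"jaw": -1,"slide": [0,-0.04,0],"twist": [0,0,1]},
  {"jaw": -1,"slide": [0,-0.04,0],"twist": [0,0,1]},
  {"jaw": -1,"slide": [0,-0.04,0],"twist": [0,0,1]},
  {"jaw": -1,"slide": [0,-0.04,0],"twist": [0,0,0.2]},
  {"jaw": -1,"slide": [0,-0.04,0],"twist": [0,0,0]},
  {"jaw": -1,"slide": [0,-0.03,0],"twist": [0,0,0]},
])

```text
clock: 16.1
tool_pos: [0.4271, -0.1843, 0.2341]
orientation: [0.999, 0.038, 0.0, 0.0]
wrist_force: [0.5, -0.2, -1.0]
grip_width: 0.0531
gripper_force: 63.2
```

apply_moves([
  {"jaw": -1,"slide": [0,-0.04,0],"twist": [0,0,0]},
  {"jaw": -1,"slide": [0,-0.04,0],"twist": [0,0,0]},
  {"jaw": -1,"slide": [0,-0.02,-0.005],"twist": [0,0,0]},
  {"jaw": -1,"slide": [0,0,-0.004],"twist": [0,0,0]},
  {"jaw": -1,"slide": [0,0,0],"twist": [0,0,0]},
])

```text
clock: 16.73
tool_pos: [0.4267, -0.2807, 0.2244]
orientation: [0.999, 0.038, -0.0, -0.001]
wrist_force: [0.0, 0.5, -1.1]
grip_width: 0.0532
gripper_force: 63.3
```

apply_moves([
  {"jaw": -1,"slide": [0,-0.02,0],"twist": [0,0,0]},
  {"jaw": -1,"slide": [0,-0.011,0],"twist": [0,0,0]},
  {"jaw": -1,"slide": [0,0,0],"twist": [0,0,0]},
  {"jaw": -1,"slide": [0.02,0.0015,0],"twist": [0,0,0]},
  {"jaw": -1,"slide": [0.03,0.0025,0],"twist": [0,0,0]},
  {"jaw": -1,"slide": [0.03,0.0025,0],"twist": [0,0,0]},
  {"jaw": -1,"slide": [0.03,0.0025,0],"twist": [0,0,0]},
  {"jaw": -1,"slide": [0.025,0.002,0],"twist": [0,0,0]},
  {"jaw": -1,"slide": [0.015,0.001,0],"twist": [0,0,0]},
  {"jaw": -1,"slide": [0,0,0],"twist": [0,0,0]},
])

```text
clock: 17.98
tool_pos: [0.5779, -0.3001, 0.2246]
orientation: [0.999, 0.039, -0.0, -0.0]
wrist_force: [-0.8, 0.1, -1.9]
grip_width: 0.0528
gripper_force: 63.4
```

apply_moves([
  {"jaw": -1,"slide": [0,0,-0.008],"twist": [0,0,0]},
  {"jaw": -1,"slide": [0,0,-0.008],"twist": [0,0,0]},
  {"jaw": -1,"slide": [0,0,-0.005],"twist": [0,0,0]},
  {"jaw": -1,"slide": [0,0,0],"twist": [0,0,0]},
  {"jaw": -1,"slide": [0,0,0],"twist": [0,0,0]},
])

```text
clock: 18.6
tool_pos: [0.5765, -0.3007, 0.2051]
orientation: [0.999, 0.038, 0.0, 0.0]
wrist_force: [-8.4, 4.6, 19.2]
grip_width: 0.0531
gripper_force: 65.3
```

apply_moves([
  {"jaw": -1,"slide": [0,0,0.001],"twist": [0,0,0]},
  {"jaw": -0.2,"slide": [0,0,0],"twist": [0,0,0]},
  {"jaw": 1,"slide": [0,0,0],"twist": [0,0,0]},
  {"jaw": 1,"slide": [0,0,0],"twist": [0,0,0]},
  {"jaw": 1,"slide": [0,0,0],"twist": [0,0,0]},
  {"jaw": 1,"slide": [0,0,0.02],"twist": [0,0,0]},
  {"jaw": 1,"slide": [0,0,0.03],"twist": [0,0,0]},
  {"jaw": 1,"slide": [0,0,0.03],"twist": [0,0,0]},
  {"jaw": 1,"slide": [0,0,0.03],"twist": [0,0,0]},
])

```text
clock: 19.73
tool_pos: [0.577, -0.3006, 0.3157]
orientation: [0.999, 0.038, -0.0, -0.0]
wrist_force: [-0.2, -0.6, 0.2]
grip_width: 0.0855
gripper_force: 0.0
```

apply_moves([
  {"jaw": 1,"slide": [0,0.06,0],"twist": [0,0,-1]},
  {"jaw": 1,"slide": [0,0.06,0],"twist": [0,0,-1]},
  {"jaw": 1,"slide": [0,0.06,0],"twist": [0,0,-1]},
  {"jaw": 1,"slide": [0,0.06,0],"twist": [0,0,-1]},
  {"jaw": 1,"slide": [0,0.06,0],"twist": [0,0,-1]},
  {"jaw": 1,"slide": [0,0.06,0],"twist": [0,0,-1]},
  {"jaw": 1,"slide": [0.009,0.06,0],"twist": [0,0,-1]},
  {"jaw": 1,"slide": [0.009,0.06,0],"twist": [0,0,-1]},
  {"jaw": 1,"slide": [0,0.06,0],"twist": [0,0,-0.9]},
  {"jaw": 1,"slide": [0,0,0],"twist": [0,0,0]},
])

```text
clock: 20.98
tool_pos: [0.5945, 0.2433, 0.3143]
orientation: [0.999, -0.037, -0.0, -0.0]
wrist_force: [-0.1, -1.2, -0.5]
grip_width: 0.0855
gripper_force: 0.0
```

Run:
```python
from h import *
o=ctrl.observe();print(o['tool_pos'],o['orientation'])
im,d,P=cloud('scene')
q=P[(d>0)&(P[...,2]>.240)&(P[...,2]<.258)&(P[...,0]>.5)&(P[...,0]<.64)&(abs(P[...,1]+.30)<.045)]
for x in(.577,.617): r=q[abs(q[:,0]-x)<.015];print(len(r),np.percentile(r,[2,50,98],0).round(4).tolist())
im,d,P=cloud('side')
q=P[(d>0)&(P[...,2]>.240)&(P[...,2]<.262)&(P[...,0]>.57)&(P[...,0]<.65)&(abs(P[...,1]-.276)<.04)]
for x in(.594,.632): r=q[abs(q[:,0]-x)<.015];print(len(r),np.percentile(r,[2,50,98],0).round(4).tolist())
```

```text
[0.59447424 0.24334885 0.31429048] [ 9.99310034e-01 -3.71388134e-02 -2.38892995e-04 -3.26427814e-04]
94 [[0.5658, -0.3276, 0.2404], [0.5765, -0.301, 0.2465], [0.5825, -0.2744, 0.2494]]
101 [[0.6079, -0.325, 0.2402], [0.617, -0.2992, 0.246], [0.6215, -0.273, 0.2492]]
31 [[0.5842, 0.2504, 0.2408], [0.5922, 0.2724, 0.2491], [0.6007, 0.3056, 0.2536]]
31 [[0.6221, 0.2506, 0.2414], [0.6297, 0.2743, 0.2488], [0.6383, 0.3016, 0.2534]]
```

Both skimmers hang properly. Now the third at (.594,.277).

apply_moves([
  {"jaw": 1,"slide": [0,0.02,0],"twist": [0,0,-0.3]},
  {"jaw": 1,"slide": [0,0.014,0],"twist": [0,0,0]},
  {"jaw": 1,"slide": [0,0,-0.01],"twist": [0,0,0]},
  {"jaw": 1,"slide": [0,0,-0.03],"twist": [0,0,0]},
  {"jaw": 1,"slide": [0,0,-0.03],"twist": [0,0,0]},
  {"jaw": 1,"slide": [0,0,-0.03],"twist": [0,0,0]},
  {"jaw": 1,"slide": [0,0,-0.011],"twist": [0,0,0]},
  {"jaw": 1,"slide": [0,0,0],"twist": [0,0,0]},
])

```text
clock: 22.08
tool_pos: [0.595, 0.273, 0.2035]
orientation: [0.999, -0.042, -0.0, 0.0]
wrist_force: [-1.1, 0.1, 0.6]
grip_width: 0.0853
gripper_force: 0.0
```

apply_moves([
  {"jaw": -1,"slide": [0,0,0],"twist": [0,0,0]},
  {"jaw": -1,"slide": [0,0,0],"twist": [0,0,0]},
  {"jaw": -1,"slide": [0,0,0],"twist": [0,0,0]},
  {"jaw": -1,"slide": [0,0,0],"twist": [0,0,0]},
  {"jaw": -1,"slide": [0,0,0],"twist": [0,0,0]},
  {"jaw": -1,"slide": [0,0,0.011],"twist": [0,0,0]},
  {"jaw": -1,"slide": [0,0,0.011],"twist": [0,0,0]},
  {"jaw": -1,"slide": [0,0,0],"twist": [0,0,0]},
])

```text
clock: 23.08
tool_pos: [0.5956, 0.2736, 0.2274]
orientation: [0.999, -0.042, 0.001, -0.0]
wrist_force: [-0.4, -0.0, -1.9]
grip_width: 0.0533
gripper_force: 63.0
```

apply_moves([
  {"jaw": -1,"slide": [-0.01,0.003,0],"twist": [0,0,0]},
  {"jaw": -1,"slide": [-0.02,0.0015,0],"twist": [0,0,0]},
  {"jaw": -1,"slide": [-0.025,0.002,0],"twist": [0,0,0]},
  {"jaw": -1,"slide": [-0.03,0.0025,0],"twist": [0,0,0]},
  {"jaw": -1,"slide": [-0.03,0.0025,0],"twist": [0,0,0]},
  {"jaw": -1,"slide": [-0.03,0.0025,0],"twist": [0,0,0]},
  {"jaw": -1,"slide": [-0.025,0.001,0],"twist": [0,0,0]},
  {"jaw": -1,"slide": [0,-0.01,0.004],"twist": [0,0,0]},
  {"jaw": -1,"slide": [0,-0.03,0.004],"twist": [0,0,1]},
  {"jaw": -1,"slide": [0,-0.04,0],"twist": [0,0,1]},
])

```text
clock: 24.32
tool_pos: [0.4254, 0.2077, 0.2341]
orientation: [1.0, -0.024, 0.0, -0.0]
wrist_force: [1.3, -0.5, -1.9]
grip_width: 0.0532
gripper_force: 63.2
```

apply_moves([
  {"jaw": -1,"slide": [0,-0.04,0],"twist": [0,0,1]},
  {"jaw": -1,"slide": [0,-0.04,0],"twist": [0,0,1]},
  {"jaw": -1,"slide": [0,-0.04,0],"twist": [0,0,1]},
  {"jaw": -1,"slide": [0,-0.04,0],"twist": [0,0,1]},
  {"jaw": -1,"slide": [0,-0.04,0],"twist": [0,0,1]},
  {"jaw": -1,"slide": [0,-0.04,0],"twist": [0,0,1]},
  {"jaw": -1,"slide": [0,-0.04,0],"twist": [0,0,1]},
  {"jaw": -1,"slide": [0,-0.04,0],"twist": [0,0,0.2]},
  {"jaw": -1,"slide": [0,-0.04,0],"twist": [0,0,0]},
  {"jaw": -1,"slide": [0,-0.03,0],"twist": [0,0,0]},
])

```text
clock: 25.58
tool_pos: [0.4249, -0.1837, 0.2339]
orientation: [0.999, 0.038, 0.0, 0.0]
wrist_force: [-0.5, -0.1, -1.5]
grip_width: 0.0533
gripper_force: 63.2
```

apply_moves([
  {"jaw": -1,"slide": [0,-0.04,0],"twist": [0,0,0]},
  {"jaw": -1,"slide": [0,-0.04,0],"twist": [0,0,0]},
  {"jaw": -1,"slide": [0,-0.04,-0.005],"twist": [0,0,0]},
  {"jaw": -1,"slide": [0,-0.01,-0.004],"twist": [0,0,0]},
  {"jaw": -1,"slide": [0,0,0],"twist": [0,0,0]},
])

```text
clock: 26.2
tool_pos: [0.4246, -0.3118, 0.2244]
orientation: [0.999, 0.038, -0.0, -0.0]
wrist_force: [0.5, 1.2, -1.6]
grip_width: 0.0536
gripper_force: 63.3
```

Third goes to x≈.537.

apply_moves([
  {"jaw": -1,"slide": [0.02,0.0015,0],"twist": [0,0,0]},
  {"jaw": -1,"slide": [0.03,0.0025,0],"twist": [0,0,0]},
  {"jaw": -1,"slide": [0.03,0.0025,0],"twist": [0,0,0]},
  {"jaw": -1,"slide": [0.02,0.0015,0],"twist": [0,0,0]},
  {"jaw": -1,"slide": [0.012,0.001,0],"twist": [0,0,0]},
  {"jaw": -1,"slide": [0,0,0],"twist": [0,0,0]},
  {"jaw": -1,"slide": [0,0,-0.008],"twist": [0,0,0]},
  {"jaw": -1,"slide": [0,0,-0.008],"twist": [0,0,0]},
  {"jaw": -1,"slide": [0,0,-0.004],"twist": [0,0,0]},
  {"jaw": -1,"slide": [0,0,0],"twist": [0,0,0]},
])

```text
clock: 27.45
tool_pos: [0.5366, -0.3027, 0.2052]
orientation: [0.999, 0.038, -0.0, -0.0]
wrist_force: [-3.8, 2.5, 7.1]
grip_width: 0.0533
gripper_force: 64.1
```

apply_moves([
  {"jaw": -0.2,"slide": [0,0,0],"twist": [0,0,0]},
  {"jaw": 1,"slide": [0,0,0],"twist": [0,0,0]},
  {"jaw": 1,"slide": [0,0,0],"twist": [0,0,0]},
  {"jaw": 1,"slide": [0,0,0],"twist": [0,0,0]},
  {"jaw": 1,"slide": [0,0,0.02],"twist": [0,0,0]},
  {"jaw": 1,"slide": [0,0,0.03],"twist": [0,0,0]},
  {"jaw": 1,"slide": [0,0,0.03],"twist": [0,0,0]},
  {"jaw": 1,"slide": [0,0,0.03],"twist": [0,0,0]},
])

```text
clock: 28.45
tool_pos: [0.537, -0.3026, 0.3158]
orientation: [0.999, 0.038, -0.0, -0.0]
wrist_force: [0.8, -0.3, -0.3]
grip_width: 0.0851
gripper_force: 0.0
```

apply_moves([
  {"jaw": 1,"slide": [0.01,0.06,0],"twist": [0,0,-1]},
  {"jaw": 1,"slide": [0.01,0.06,0],"twist": [0,0,-1]},
  {"jaw": 1,"slide": [0.01,0.06,0],"twist": [0,0,-1]},
  {"jaw": 1,"slide": [0.01,0.06,0],"twist": [0,0,-1]},
  {"jaw": 1,"slide": [0.01,0.06,0],"twist": [0,0,-1]},
  {"jaw": 1,"slide": [0.01,0.06,0],"twist": [0,0,-1]},
  {"jaw": 1,"slide": [0.01,0.06,0],"twist": [0,0,-1]},
  {"jaw": 1,"slide": [0.01,0.06,0],"twist": [0,0,-1]},
  {"jaw": 1,"slide": [0.01,0.06,0],"twist": [0,0,-0.9]},
  {"jaw": 1,"slide": [0,0,0],"twist": [0,0,0]},
])

```text
clock: 29.7
tool_pos: [0.6269, 0.2415, 0.3141]
orientation: [0.999, -0.037, -0.0, -0.0]
wrist_force: [-1.2, -0.5, -0.7]
grip_width: 0.0855
gripper_force: 0.0
```

Run:
```python
from h import *
o=ctrl.observe();print(o['tool_pos'],o['orientation'])
im,d,P=cloud('scene')
q=P[(d>0)&(P[...,2]>.240)&(P[...,2]<.258)&(P[...,0]>.5)&(P[...,0]<.64)&(abs(P[...,1]+.30)<.045)]
for x in(.537,.577,.617): r=q[abs(q[:,0]-x)<.015];print(len(r),np.percentile(r,[2,50,98],0).round(4).tolist())
im,d,P=cloud('wrist')
q=P[(d>0)&(P[...,2]>.240)&(P[...,2]<.255)&(P[...,0]>.60)&(P[...,0]<.66)&(abs(P[...,1]-.276)<.05)]
print(len(q),np.percentile(q,[2,50,98],0).round(4).tolist(),cv2.minAreaRect(q[:,:2].astype(np.float32)))
# caddy rib & slot
q=P[(d>0)&(P[...,2]>.042)&(P[...,2]<.052)&(abs(P[...,0]-.61)<.06)&(abs(P[...,1])<.13)]
if len(q):print('rib',len(q),cv2.minAreaRect(q[:,:2].astype(np.float32)))
cv2.imwrite('pics/w5.png',im)
```

```text
[0.62686888 0.24148127 0.31405689] [ 9.99307220e-01 -3.72142919e-02 -2.63201589e-04 -3.26632386e-04]
96 [[0.5295, -0.3292, 0.2403], [0.5391, -0.3032, 0.2464], [0.5436, -0.2767, 0.2497]]
98 [[0.5673, -0.3272, 0.2402], [0.577, -0.3009, 0.246], [0.5827, -0.2751, 0.2493]]
102 [[0.6071, -0.325, 0.2402], [0.6165, -0.301, 0.246], [0.6235, -0.2728, 0.2491]]
1263 [[0.6244, 0.25, 0.2407], [0.6334, 0.2751, 0.2475], [0.641, 0.3014, 0.2488]] ((0.6322426795959473, 0.276139497756958), (0.054395291954278946, 0.0129743292927742), 82.3009033203125)
rib 4065 ((0.6101893782615662, 0.0004917457699775696), (0.18482324481010437, 0.08065555989742279), 86.38275146484375)
```

All three skimmers are on the spare bar. The handle is at (.632,.276) with yaw about −7.7°.

apply_moves([
  {"jaw": 1,"slide": [0.0055,0.02,0],"twist": [0,0,-1.5]},
  {"jaw": 1,"slide": [0,0.0145,0],"twist": [0,0,-1.5]},
  {"jaw": 1,"slide": [0,0,0],"twist": [0,0,0]},
  {"jaw": 1,"slide": [0,0,-0.03],"twist": [0,0,0]},
  {"jaw": 1,"slide": [0,0,-0.03],"twist": [0,0,0]},
  {"jaw": 1,"slide": [0,0,-0.03],"twist": [0,0,0]},
  {"jaw": 1,"slide": [0,0,-0.02],"twist": [0,0,0]},
  {"jaw": 1,"slide": [0,0,-0.003],"twist": [0,0,0]},
  {"jaw": 1,"slide": [0,0,0],"twist": [0,0,0]},
])

```text
clock: 30.92
tool_pos: [0.633, 0.2712, 0.2026]
orientation: [0.998, -0.066, 0.0, -0.0]
wrist_force: [-0.2, 0.3, 0.5]
grip_width: 0.085
gripper_force: 0.0
```

apply_moves([
  {"jaw": -1,"slide": [0,0,0],"twist": [0,0,0]},
  {"jaw": -1,"slide": [0,0,0],"twist": [0,0,0]},
  {"jaw": -1,"slide": [0,0,0],"twist": [0,0,0]},
  {"jaw": -1,"slide": [0,0,0],"twist": [0,0,0]},
  {"jaw": -1,"slide": [0,0,0],"twist": [0,0,0]},
  {"jaw": -1,"slide": [0,0,0.011],"twist": [0,0,0]},
  {"jaw": -1,"slide": [0,0,0.011],"twist": [0,0,0]},
  {"jaw": -1,"slide": [0,0,0],"twist": [0,0,0]},
])

```text
clock: 31.92
tool_pos: [0.6331, 0.2721, 0.2253]
orientation: [0.998, -0.065, 0.001, -0.0]
wrist_force: [0.1, -0.2, -2.7]
grip_width: 0.0532
gripper_force: 63.1
```

apply_moves([
  {"jaw": -1,"slide": [-0.01,0.002,0],"twist": [0,0,0.5]},
  {"jaw": -1,"slide": [-0.025,0.0025,0],"twist": [0,0,1]},
  {"jaw": -1,"slide": [-0.03,0.0025,0],"twist": [0,0,1]},
  {"jaw": -1,"slide": [-0.03,0.0025,0],"twist": [0,0,0.5]},
  {"jaw": -1,"slide": [-0.03,0.0025,0],"twist": [0,0,0]},
  {"jaw": -1,"slide": [-0.03,0.0025,0],"twist": [0,0,0]},
  {"jaw": -1,"slide": [-0.03,0.0025,0],"twist": [0,0,0]},
  {"jaw": -1,"slide": [-0.02,0.001,0],"twist": [0,0,0]},
  {"jaw": -1,"slide": [0,-0.01,0.004],"twist": [0,0,0]},
  {"jaw": -1,"slide": [0,-0.03,0.004],"twist": [0,0,0]},
])

```text
clock: 33.17
tool_pos: [0.428, 0.25, 0.2321]
orientation: [0.999, -0.038, 0.0, -0.0]
wrist_force: [1.5, -0.4, -1.3]
grip_width: 0.0535
gripper_force: 63.4
```

apply_moves([
  {"jaw": -1,"slide": [0,-0.04,0],"twist": [0,0,0]},
  {"jaw": -1,"slide": [0.01,-0.04,0],"twist": [0,0,0]},
  {"jaw": -1,"slide": [0.02,-0.04,0],"twist": [0,0,0]},
  {"jaw": -1,"slide": [0.03,-0.04,0],"twist": [0,0,0]},
  {"jaw": -1,"slide": [0.04,-0.04,0],"twist": [0,0,0]},
  {"jaw": -1,"slide": [0.04,-0.03,0],"twist": [0,0,0]},
  {"jaw": -1,"slide": [0.03,-0.01,0],"twist": [0,0,0]},
  {"jaw": -1,"slide": [0,0,0],"twist": [0,0,0]},
  {"jaw": -1,"slide": [0,0,0],"twist": [0,0,0]},
])

```text
clock: 34.3
tool_pos: [0.5971, 0.0097, 0.2316]
orientation: [0.999, -0.039, -0.0, -0.0]
wrist_force: [0.4, 0.8, -2.5]
grip_width: 0.0531
gripper_force: 63.6
```

Run:
```python
from h import *
o=ctrl.observe();print(o['tool_pos'],o['orientation'],o['grip_width'])
for n in('scene','side','wrist'):
    im,d,P=cloud(n)
    t=o['tool_pos']
    q=P[(d>0)&(P[...,2]>.105)&(P[...,2]<.19)&(abs(P[...,0]-t[0])<.06)&(abs(P[...,1]-t[1])<.07)]
    if len(q)>20:
        print(n,len(q),np.percentile(q,[2,50,98],0).round(4).tolist())
        for a in(.11,.13,.15,.17):
            r=q[abs(q[:,2]-a)<.01]
            if len(r)>5: print(a,len(r),np.median(r,0).round(4),np.percentile(r[:,1],[2,98]).round(4))
    cv2.imwrite(f'pics/{n}6.png',im); np.savez(f'{n}6.npz',im=im,d=d,P=P)
    for (z0,z1) in((.042,.052),(.0,.016)):
        q=P[(d>0)&(P[...,2]>z0)&(P[...,2]<z1)&(abs(P[...,0]-.61)<(.02 if z0==0 else .06))&(abs(P[...,1])<(.06 if z0==0 else .13))]
        if len(q)>20:print(n,z0,len(q),cv2.minAreaRect(q[:,:2].astype(np.float32)))
```

```text
[0.59706828 0.00968614 0.23162941] [ 9.99225890e-01 -3.93379030e-02 -3.87629075e-04 -1.16186190e-05] 0.05309341448374752
scene 393 [[0.5909, -0.0333, 0.125], [0.5977, 0.0064, 0.157], [0.603, 0.048, 0.1887]]
0.13 95 [0.5976 0.0063 0.132 ] [-0.0346  0.0481]
0.15 121 [0.5976 0.0042 0.151 ] [-0.0337  0.0474]
0.17 119 [0.598  0.0078 0.1706] [-0.0326  0.0475]
scene 0.042 767 ((0.608752965927124, 0.0009904950857162476), (0.1837778091430664, 0.08569519966840744), 86.97955322265625)
side 72 [[0.5863, -0.0319, 0.1286], [0.5898, -0.0034, 0.1587], [0.5945, 0.0499, 0.1894]]
0.13 17 [0.5905 0.0023 0.1353] [-0.0319  0.0517]
0.15 21 [ 0.5896 -0.0143  0.1506] [-0.0343  0.0481]
0.17 24 [ 0.59   -0.0034  0.1712] [-0.0307  0.0456]
side 0.042 507 ((0.6079307794570923, 0.002899959683418274), (0.1914249062538147, 0.08069394528865814), 86.45867156982422)
side 0.0 23 ((0.6133549213409424, 0.01963229849934578), (0.0688527524471283, 0.006518569774925709), 87.4176025390625)
wrist 3097 [[0.5961, -0.0319, 0.1265], [0.5994, 0.0087, 0.1635], [0.6025, 0.0482, 0.189]]
0.13 543 [0.5995 0.0104 0.133 ] [-0.0323  0.0481]
0.15 824 [0.5993 0.0079 0.1506] [-0.0318  0.0478]
0.17 1088 [0.5993 0.0079 0.1707] [-0.0319  0.048 ]
wrist 0.042 8305 ((0.6100682616233826, 0.0008499026298522949), (0.18326303362846375, 0.08082807064056396), 86.4486083984375)
wrist 0.0 525 ((0.6072633862495422, 0.0012714676558971405), (0.09617768228054047, 0.007851882837712765), 87.25576782226562)
```

View pics/wrist6.png

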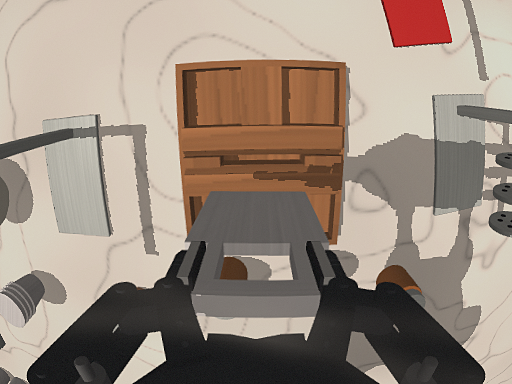

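The wrist view shows the plate vertical, with the slot just ahead at (262,160). The offsets to the slot are dx≈+.0147 and dy≈−.0065, with yaw +0.9°. The foot is at ≈.124.

apply_moves([
  {"jaw": -1,"slide": [0.0075,-0.0035,0],"twist": [0,0,0.5]},
  {"jaw": -1,"slide": [0.0072,-0.003,0],"twist": [0,0,0.4]},
  {"jaw": -1,"slide": [0,0,-0.015],"twist": [0,0,0]},
  {"jaw": -1,"slide": [0,0,-0.02],"twist": [0,0,0]},
  {"jaw": -1,"slide": [0,0,-0.02],"twist": [0,0,0]},
  {"jaw": -1,"slide": [0,0,-0.01],"twist": [0,0,0]},
  {"jaw": -1,"slide": [0,0,-0.008],"twist": [0,0,0]},
  {"jaw": -1,"slide": [0,0,-0.007],"twist": [0,0,0]},
  {"jaw": -1,"slide": [0,0,0],"twist": [0,0,0]},
])

```text
clock: 35.58
tool_pos: [0.6122, 0.0034, 0.1516]
orientation: [1.0, -0.031, -0.0, -0.0]
wrist_force: [-0.4, -0.6, -1.9]
grip_width: 0.053
gripper_force: 63.6
```

apply_moves([
  {"jaw": -1,"slide": [0,0,-0.006],"twist": [0,0,0]},
  {"jaw": -1,"slide": [0,0,-0.006],"twist": [0,0,0]},
  {"jaw": -1,"slide": [0,0,0],"twist": [0,0,0]},
])

```text
clock: 35.95
tool_pos: [0.612, 0.0034, 0.1393]
orientation: [1.0, -0.031, -0.0, -0.0]
wrist_force: [-1.0, 0.1, -1.6]
grip_width: 0.0532
gripper_force: 63.6
```

apply_moves([
  {"jaw": -1,"slide": [0,0,-0.006],"twist": [0,0,0]},
  {"jaw": -1,"slide": [0,0,-0.006],"twist": [0,0,0]},
  {"jaw": -1,"slide": [0,0,-0.006],"twist": [0,0,0]},
  {"jaw": -1,"slide": [0,0,0],"twist": [0,0,0]},
])

```text
clock: 36.45
tool_pos: [0.612, 0.0034, 0.1212]
orientation: [1.0, -0.031, -0.001, -0.0]
wrist_force: [0.5, 0.0, -2.3]
grip_width: 0.0533
gripper_force: 63.6
```

apply_moves([
  {"jaw": -1,"slide": [0,0,-0.003],"twist": [0,0,0]},
  {"jaw": -1,"slide": [0,0,-0.003],"twist": [0,0,0]},
  {"jaw": -1,"slide": [0,0,0],"twist": [0,0,0]},
])

```text
clock: 36.83
tool_pos: [0.6122, 0.0034, 0.1156]
orientation: [1.0, -0.031, -0.0, -0.0]
wrist_force: [-0.0, 0.4, -1.7]
grip_width: 0.0535
gripper_force: 63.6
```

Expected floor contact is near TCP .114.

apply_moves([
  {"jaw": -1,"slide": [0,0,-0.002],"twist": [0,0,0]},
  {"jaw": -1,"slide": [0,0,-0.001],"twist": [0,0,0]},
  {"jaw": -1,"slide": [0,0,0],"twist": [0,0,0]},
])

```text
clock: 37.2
tool_pos: [0.6131, 0.0032, 0.1142]
orientation: [1.0, -0.031, 0.001, 0.0]
wrist_force: [-3.3, -1.0, 16.1]
grip_width: 0.0532
gripper_force: 65.1
```

apply_moves([
  {"jaw": -0.2,"slide": [0,0,0],"twist": [0,0,0]},
  {"jaw": 1,"slide": [0,0,0],"twist": [0,0,0]},
  {"jaw": 1,"slide": [0,0,0],"twist": [0,0,0]},
  {"jaw": 1,"slide": [0,0,0],"twist": [0,0,0]},
  {"jaw": 1,"slide": [0,0,0.02],"twist": [0,0,0]},
  {"jaw": 1,"slide": [0,0,0.04],"twist": [0,0,0]},
  {"jaw": 1,"slide": [0,0,0.05],"twist": [0,0,0]},
  {"jaw": 1,"slide": [0,0,0.05],"twist": [0,0,0]},
  {"jaw": 1,"slide": [-0.05,0,0.03],"twist": [0,0,0]},
  {"jaw": 1,"slide": [-0.06,0,0],"twist": [0,0,0]},
])

```text
clock: 38.45
tool_pos: [0.5025, 0.0033, 0.3048]
orientation: [1.0, -0.031, 0.002, 0.0]
wrist_force: [0.3, 0.3, 0.3]
grip_width: 0.085
gripper_force: 0.0
```

```bash
cat > look.py <<'E'
from h import *
o=ctrl.observe();print(o['clock'],o['tool_pos'],o['orientation'])
for n in('scene','side','wrist'):
    im,d,P=cloud(n); cv2.imwrite(f'pics/l_{n}.png',im)
    q=P[(d>0)&(P[...,2]>.152)&(P[...,2]<.168)&(abs(P[...,0]-.61)<.03)&(abs(P[...,1])<.05)]
    if len(q)>10:print(n,'handle top',np.percentile(q,[2,50,98],0).round(4).tolist())
    m=((d>0)&(P[...,2]>.072)&(P[...,2]<.090)&(P[...,0]>.33)&(P[...,0]<.75)&(P[...,1]>-.27)&(P[...,1]<.26)).astype(np.uint8)
    k,l,st,_=cv2.connectedComponentsWithStats(m)
    for i in range(1,k):
        if st[i,4]>40:
            q=P[l==i]; c,r=cv2.minEnclosingCircle(q[:,:2].astype(np.float32))
            if .02<r<.032: print(n,'jar',np.round(q.mean(0),4),'circ',np.round(c,4),round(r,4),len(q))
E
python3 look.py
```

```text
38.45 [0.50250906 0.00325062 0.30478037] [ 9.99506414e-01 -3.13386433e-02  2.18715414e-03  1.85294399e-04]
scene handle top [[0.6035, -0.0256, 0.1526], [0.6126, -0.0016, 0.1572], [0.6187, 0.026, 0.1614]]
scene jar [0.3911 0.2178 0.0791] circ [0.3895 0.2177] 0.0272 95
scene jar [0.4419 0.0601 0.0793] circ [0.4395 0.0622] 0.0266 109
scene jar [ 0.4404 -0.0743  0.0793] circ [ 0.4392 -0.0736] 0.0259 123
scene jar [ 0.3994 -0.1934  0.0797] circ [ 0.3961 -0.1928] 0.0272 107
side handle top [[0.6033, -0.0251, 0.1525], [0.6094, -0.0022, 0.1598], [0.6162, 0.028, 0.1639]]
side jar [0.3864 0.218  0.0814] circ [0.3812 0.2233] 0.0306 93
side jar [0.437  0.0598 0.0818] circ [0.4377 0.0633] 0.0269 108
side jar [ 0.4358 -0.0738  0.0817] circ [ 0.434  -0.0707] 0.0273 125
side jar [ 0.3938 -0.1965  0.0819] circ [ 0.3945 -0.1952] 0.0253 142
wrist handle top [[0.6044, -0.0248, 0.153], [0.6112, 0.0006, 0.1586], [0.6179, 0.0262, 0.1601]]
wrist jar [ 0.4397 -0.0722  0.0804] circ [ 0.438 -0.073] 0.0251 1032
wrist jar [0.441  0.0608 0.0804] circ [0.4395 0.062 ] 0.0253 1050
wrist jar [ 0.3978 -0.1935  0.0802] circ [ 0.396  -0.1954] 0.0256 792
wrist jar [0.3902 0.2162 0.0799] circ [0.3878 0.2188] 0.0255 714
```

The handle is home (top at .158), and the four jars haven't moved. Rear pockets first, with jar C (.396,−.195).

apply_moves([
  {"jaw": 1,"slide": [-0.027,-0.05,0],"twist": [0,0,0]},
  {"jaw": 1,"slide": [-0.027,-0.05,0],"twist": [0,0,0]},
  {"jaw": 1,"slide": [-0.027,-0.05,-0.02],"twist": [0,0,0]},
  {"jaw": 1,"slide": [-0.026,-0.049,-0.03],"twist": [0,0,0]},
  {"jaw": 1,"slide": [0,0,-0.03],"twist": [0,0,0]},
  {"jaw": 1,"slide": [0,0,-0.03],"twist": [0,0,0]},
  {"jaw": 1,"slide": [0,0,-0.03],"twist": [0,0,0]},
  {"jaw": 1,"slide": [0,0,0],"twist": [0,0,0]},
])

```text
clock: 39.6
tool_pos: [0.3953, -0.195, 0.1617]
orientation: [1.0, -0.031, -0.001, -0.001]
wrist_force: [-1.5, -1.0, -0.1]
grip_width: 0.0854
gripper_force: 0.0
```

```bash
python3 look.py | grep -E '^[0-9]|wrist|scene jar'
```

```text
39.6 [ 0.39527928 -0.19503702  0.161728  ] [ 9.99503177e-01 -3.14735881e-02 -1.40695151e-03 -9.12614177e-04]
scene jar [0.3908 0.2177 0.079 ] circ [0.3882 0.2204] 0.028 95
scene jar [0.4424 0.0602 0.0793] circ [0.4394 0.0619] 0.0283 110
scene jar [ 0.4411 -0.0747  0.0792] circ [ 0.438  -0.0728] 0.0261 129
scene jar [ 0.3979 -0.1931  0.0797] circ [ 0.3952 -0.195 ] 0.0273 103
wrist jar [0.6091 0.02   0.0806] circ [0.6089 0.0186] 0.0243 241
wrist jar [ 0.4386 -0.0762  0.0801] circ [ 0.4376 -0.0739] 0.0253 2354
wrist jar [0.4391 0.0523 0.0793] circ [0.4393 0.0598] 0.0251 1021
wrist jar [ 0.3976 -0.1961  0.0804] circ [ 0.3959 -0.1959] 0.025 2837
```

apply_moves([
  {"jaw": 1,"slide": [0,0,-0.03],"twist": [0,0,0]},
  {"jaw": 1,"slide": [0,0,-0.035],"twist": [0,0,0]},
  {"jaw": 1,"slide": [0,0,-0.035],"twist": [0,0,0]},
  {"jaw": 1,"slide": [0,0,-0.028],"twist": [0,0,0]},
  {"jaw": 1,"slide": [0,0,0],"twist": [0,0,0]},
  {"jaw": -1,"slide": [0,0,0],"twist": [0,0,0]},
  {"jaw": -1,"slide": [0,0,0],"twist": [0,0,0]},
  {"jaw": -1,"slide": [0,0,0],"twist": [0,0,0]},
  {"jaw": -1,"slide": [0,0,0],"twist": [0,0,0]},
  {"jaw": -1,"slide": [0,0,0],"twist": [0,0,0]},
])

```text
clock: 41.0
tool_pos: [0.3963, -0.1957, 0.0368]
orientation: [1.0, -0.031, 0.001, 0.001]
wrist_force: [-2.6, 1.2, 18.9]
grip_width: 0.0549
gripper_force: 59.3
```

apply_moves([
  {"jaw": -1,"slide": [0,0,0.02],"twist": [0,0,0]},
  {"jaw": -1,"slide": [0,0,0.04],"twist": [0,0,0]},
  {"jaw": -1,"slide": [0,0,0.04],"twist": [0,0,0]},
  {"jaw": -1,"slide": [0,0,0.04],"twist": [0,0,0]},
  {"jaw": -1,"slide": [0.02,0.01,0.04],"twist": [0,0,0]},
  {"jaw": -1,"slide": [0.04,0.02,0.02],"twist": [0,0,0]},
  {"jaw": -1,"slide": [0.04,0.02,0],"twist": [0,0,0]},
  {"jaw": -1,"slide": [0.04,0.02,0],"twist": [0,0,0]},
  {"jaw": -1,"slide": [0.04,0.02,0],"twist": [0,0,0]},
  {"jaw": -1,"slide": [0.04,0.02,0],"twist": [0,0,0]},
])

```text
clock: 42.25
tool_pos: [0.6165, -0.0842, 0.2363]
orientation: [1.0, -0.031, 0.0, 0.0]
wrist_force: [0.4, -0.3, -1.6]
grip_width: 0.0544
gripper_force: 65.1
```

apply_moves([
  {"jaw": -1,"slide": [0.04,0.02,0],"twist": [0,0,0]},
  {"jaw": -1,"slide": [0.024,0.005,0],"twist": [0,0,0]},
  {"jaw": -1,"slide": [0,0,0],"twist": [0,0,0]},
  {"jaw": -1,"slide": [0,0,0],"twist": [0,0,0]},
])

```text
clock: 42.75
tool_pos: [0.6788, -0.0603, 0.2357]
orientation: [1.0, -0.031, -0.0, 0.0]
wrist_force: [0.7, 0.5, -2.0]
grip_width: 0.0541
gripper_force: 65.1
```

Run:
```python
from h import *
o=ctrl.observe();print(o['tool_pos'],o['orientation'],o['grip_width'])
im,d,P=cloud('wrist');cv2.imwrite('pics/w7.png',im)
im,d,P=cloud('scene')
q=P[(d>0)&(abs(P[...,0]-.68)<.05)&(abs(P[...,1]+.06)<.05)&(P[...,2]>.1)&(P[...,2]<.24)]
print(np.percentile(q,[1,50,99],0).round(3))
cv2.imwrite('pics/s7.png',cv2.resize(im[80:280,150:350],(600,600),interpolation=cv2.INTER_CUBIC))
```

```text
[ 0.67877218 -0.06029104  0.23566653] [ 9.99505425e-01 -3.14467487e-02 -7.88912104e-05  3.43186070e-05] 0.054082112676649176
[[ 0.67  -0.089  0.2  ]
 [ 0.699 -0.074  0.22 ]
 [ 0.706 -0.042  0.24 ]]
```

View pics/s7.png

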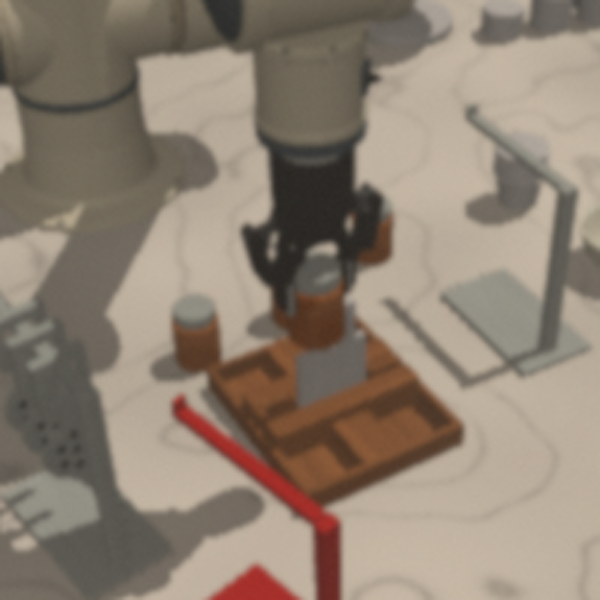

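The jar is upright in the gripper over the right rear pocket. Lowering.

apply_moves([
  {"jaw": -1,"slide": [0.0015,0,-0.02],"twist": [0,0,0]},
  {"jaw": -1,"slide": [0,0,-0.04],"twist": [0,0,0]},
  {"jaw": -1,"slide": [0,0,-0.04],"twist": [0,0,0]},
  {"jaw": -1,"slide": [0,0,-0.03],"twist": [0,0,0]},
  {"jaw": -1,"slide": [0,0,-0.02],"twist": [0,0,0]},
  {"jaw": -1,"slide": [0,0,-0.013],"twist": [0,0,0]},
  {"jaw": -1,"slide": [0,0,-0.01],"twist": [0,0,0]},
  {"jaw": -1,"slide": [0,0,-0.01],"twist": [0,0,0]},
  {"jaw": -1,"slide": [0,0,-0.007],"twist": [0,0,0]},
  {"jaw": -1,"slide": [0,0,0],"twist": [0,0,0]},
])

```text
clock: 44.1
tool_pos: [0.6808, -0.0601, 0.0448]
orientation: [1.0, -0.031, -0.0, -0.0]
wrist_force: [0.2, -0.1, -1.9]
grip_width: 0.0542
gripper_force: 65.1
```

apply_moves([
  {"jaw": -1,"slide": [0,0,-0.002],"twist": [0,0,0]},
  {"jaw": -1,"slide": [0,0,0],"twist": [0,0,0]},
  {"jaw": -0.1,"slide": [0,0,0],"twist": [0,0,0]},
  {"jaw": 0.6,"slide": [0,0,0],"twist": [0,0,0]},
  {"jaw": 1,"slide": [0,0,0],"twist": [0,0,0]},
  {"jaw": 1,"slide": [0,0,0],"twist": [0,0,0]},
  {"jaw": 1,"slide": [0,0,0.03],"twist": [0,0,0]},
  {"jaw": 1,"slide": [0,0,0.05],"twist": [0,0,0]},
  {"jaw": 1,"slide": [0,0,0.06],"twist": [0,0,0]},
  {"jaw": 1,"slide": [0,0,0.06],"twist": [0,0,0]},
])

```text
clock: 45.35
tool_pos: [0.6807, -0.0601, 0.2451]
orientation: [1.0, -0.031, -0.0, -0.0]
wrist_force: [1.1, -0.0, 0.4]
grip_width: 0.0853
gripper_force: 0.0
```

apply_moves([
  {"jaw": 1,"slide": [-0.04,0.03,0.06],"twist": [0,0,0]},
  {"jaw": 1,"slide": [-0.055,0.025,0],"twist": [0,0,0]},
  {"jaw": 1,"slide": [-0.05,0.04,0],"twist": [0,0,0]},
  {"jaw": 1,"slide": [-0.05,0.04,0],"twist": [0,0,0]},
  {"jaw": 1,"slide": [-0.05,0.04,0],"twist": [0,0,0]},
  {"jaw": 1,"slide": [-0.03,0.05,-0.02],"twist": [0,0,0]},
  {"jaw": 1,"slide": [-0.018,0.05,-0.03],"twist": [0,0,0]},
  {"jaw": 1,"slide": [0,0,-0.05],"twist": [0,0,0]},
  {"jaw": 1,"slide": [0,0,0],"twist": [0,0,0]},
])

```text
clock: 46.48
tool_pos: [0.3976, 0.2057, 0.1893]
orientation: [1.0, -0.031, -0.003, 0.001]
wrist_force: [0.1, -0.0, 1.3]
grip_width: 0.0856
gripper_force: 0.0
```

```bash
python3 look.py | grep -E '^[0-9]|wrist|scene'
```

```text
46.475 [0.3975978  0.20569318 0.18932719] [ 0.99952211 -0.03079004 -0.00254241  0.00103303]
scene handle top [[0.6043, -0.0256, 0.152], [0.6131, 0.0005, 0.1576], [0.6196, 0.0274, 0.1606]]
scene jar [0.3914 0.2172 0.0791] circ [0.3865 0.2179] 0.029 96
scene jar [0.4428 0.0601 0.0793] circ [0.4393 0.061 ] 0.0274 111
scene jar [ 0.4404 -0.0745  0.0797] circ [ 0.4375 -0.0731] 0.0275 123
scene jar [ 0.6825 -0.0686  0.0845] circ [ 0.6785 -0.0664] 0.0266 180
wrist jar [0.4402 0.0645 0.0803] circ [0.4395 0.0621] 0.0253 1937
wrist jar [ 0.4383 -0.0674  0.0799] circ [ 0.4377 -0.0718] 0.0255 1060
wrist jar [0.3896 0.219  0.0804] circ [0.3879 0.2193] 0.0252 2242
```

apply_moves([
  {"jaw": 1,"slide": [-0.0095,0.0135,0],"twist": [0,0,0]},
  {"jaw": 1,"slide": [0,0,-0.03],"twist": [0,0,0]},
  {"jaw": 1,"slide": [0,0,-0.045],"twist": [0,0,0]},
  {"jaw": 1,"slide": [0,0,-0.045],"twist": [0,0,0]},
  {"jaw": 1,"slide": [0,0,-0.033],"twist": [0,0,0]},
  {"jaw": 1,"slide": [0,0,0],"twist": [0,0,0]},
  {"jaw": -1,"slide": [0,0,0],"twist": [0,0,0]},
  {"jaw": -1,"slide": [0,0,0],"twist": [0,0,0]},
  {"jaw": -1,"slide": [0,0,0],"twist": [0,0,0]},
  {"jaw": -1,"slide": [0,0,0],"twist": [0,0,0]},
])

```text
clock: 47.88
tool_pos: [0.391, 0.2199, 0.04]
orientation: [1.0, -0.031, 0.001, -0.001]
wrist_force: [-2.5, -0.0, 18.1]
grip_width: 0.0544
gripper_force: 59.5
```

apply_moves([
  {"jaw": -1,"slide": [0,0,0],"twist": [0,0,0]},
  {"jaw": -1,"slide": [0,0,0.02],"twist": [0,0,0]},
  {"jaw": -1,"slide": [0,0,0.04],"twist": [0,0,0]},
  {"jaw": -1,"slide": [0,0,0.04],"twist": [0,0,0]},
  {"jaw": -1,"slide": [0,0,0.04],"twist": [0,0,0]},
  {"jaw": -1,"slide": [0,-0.02,0.04],"twist": [0,0,0]},
  {"jaw": -1,"slide": [0.02,-0.03,0.02],"twist": [0,0,0]},
  {"jaw": -1,"slide": [0.04,-0.03,0],"twist": [0,0,0]},
  {"jaw": -1,"slide": [0.04,-0.03,0],"twist": [0,0,0]},
  {"jaw": -1,"slide": [0.04,-0.02,0],"twist": [0,0,0]},
])

```text
clock: 49.12
tool_pos: [0.531, 0.088, 0.2396]
orientation: [0.999, -0.032, 0.001, -0.0]
wrist_force: [-0.1, 1.0, -2.0]
grip_width: 0.0543
gripper_force: 65.3
```

apply_moves([
  {"jaw": -1,"slide": [0.04,-0.015,0],"twist": [0,0,0]},
  {"jaw": -1,"slide": [0.04,-0.01,0],"twist": [0,0,0]},
  {"jaw": -1,"slide": [0.04,-0.01,0],"twist": [0,0,0]},
  {"jaw": -1,"slide": [0.04,-0.001,0],"twist": [0,0,0]},
  {"jaw": -1,"slide": [0,0,0],"twist": [0,0,0]},
  {"jaw": -1,"slide": [0,0,0],"twist": [0,0,0]},
])

```text
clock: 49.88
tool_pos: [0.6894, 0.0536, 0.2388]
orientation: [1.0, -0.031, -0.0, -0.0]
wrist_force: [0.6, 0.3, -1.6]
grip_width: 0.054
gripper_force: 65.3
```

apply_moves([
  {"jaw": -1,"slide": [0.001,0,-0.02],"twist": [0,0,0]},
  {"jaw": -1,"slide": [0,0,-0.04],"twist": [0,0,0]},
  {"jaw": -1,"slide": [0,0,-0.04],"twist": [0,0,0]},
  {"jaw": -1,"slide": [0,0,-0.03],"twist": [0,0,0]},
  {"jaw": -1,"slide": [0,0,-0.02],"twist": [0,0,0]},
  {"jaw": -1,"slide": [0,0,-0.013],"twist": [0,0,0]},
  {"jaw": -1,"slide": [0,0,-0.01],"twist": [0,0,0]},
  {"jaw": -1,"slide": [0,0,-0.01],"twist": [0,0,0]},
  {"jaw": -1,"slide": [0,0,-0.007],"twist": [0,0,0]},
  {"jaw": -1,"slide": [0,0,0],"twist": [0,0,0]},
])

```text
clock: 51.12
tool_pos: [0.6909, 0.0535, 0.0477]
orientation: [1.0, -0.031, -0.0, -0.0]
wrist_force: [0.1, -0.8, -3.3]
grip_width: 0.0542
gripper_force: 65.3
```

apply_moves([
  {"jaw": -1,"slide": [0,0,-0.002],"twist": [0,0,0]},
  {"jaw": -1,"slide": [0,0,0],"twist": [0,0,0]},
])

```text
clock: 51.38
tool_pos: [0.6912, 0.0534, 0.0463]
orientation: [1.0, -0.031, 0.0, -0.0]
wrist_force: [0.1, -0.0, -2.6]
grip_width: 0.0538
gripper_force: 65.3
```

apply_moves([
  {"jaw": -0.1,"slide": [0,0,0],"twist": [0,0,0]},
  {"jaw": 0.6,"slide": [0,0,0],"twist": [0,0,0]},
  {"jaw": 1,"slide": [0,0,0],"twist": [0,0,0]},
  {"jaw": 1,"slide": [0,0,0],"twist": [0,0,0]},
  {"jaw": 1,"slide": [0,0,0.03],"twist": [0,0,0]},
  {"jaw": 1,"slide": [0,0,0.05],"twist": [0,0,0]},
  {"jaw": 1,"slide": [0,0,0.06],"twist": [0,0,0]},
  {"jaw": 1,"slide": [0,0,0.06],"twist": [0,0,0]},
  {"jaw": 1,"slide": [-0.03,0,0.05],"twist": [0,0,10]},
  {"jaw": 1,"slide": [-0.04,0,0],"twist": [0,0,10]},
])

```text
clock: 52.62
tool_pos: [0.6224, 0.0534, 0.3003]
orientation: [0.989, 0.145, 0.004, 0.001]
wrist_force: [-0.7, 0.3, -1.0]
grip_width: 0.0851
gripper_force: 0.0
```

apply_moves([
  {"jaw": 1,"slide": [-0.04,0,0],"twist": [0,0,10]},
  {"jaw": 1,"slide": [-0.04,0,0],"twist": [0,0,10]},
  {"jaw": 1,"slide": [-0.04,0,0],"twist": [0,0,10]},
  {"jaw": 1,"slide": [-0.04,0,0],"twist": [0,0,10]},
  {"jaw": 1,"slide": [-0.02,0,0],"twist": [0,0,10]},
  {"jaw": 1,"slide": [0,0,-0.02],"twist": [0,0,10]},
  {"jaw": 1,"slide": [0,0,-0.02],"twist": [0,0,10]},
  {"jaw": 1,"slide": [0,0,-0.02],"twist": [0,0,10]},
  {"jaw": 1,"slide": [0,0,-0.02],"twist": [0,0,10]},
  {"jaw": 1,"slide": [0,0,0],"twist": [0,0,10]},
])

```text
clock: 53.88
tool_pos: [0.4403, 0.0534, 0.2151]
orientation: [0.525, 0.851, -0.001, -0.001]
wrist_force: [-0.4, 0.3, -0.4]
grip_width: 0.0854
gripper_force: 0.0
```

apply_moves([
  {"jaw": 1,"slide": [0,0,0],"twist": [0,0,10]},
  {"jaw": 1,"slide": [0,0,0],"twist": [0,0,10]},
  {"jaw": 1,"slide": [0,0,0],"twist": [0,0,10]},
  {"jaw": 1,"slide": [0,0,0],"twist": [0,0,10]},
  {"jaw": 1,"slide": [0,0,0],"twist": [0,0,10]},
  {"jaw": 1,"slide": [0,0,0],"twist": [0,0,10]},
  {"jaw": 1,"slide": [0,0,0],"twist": [0,0,0]},
  {"jaw": 1,"slide": [0,0,0],"twist": [0,0,0]},
])

```text
clock: 54.88
tool_pos: [0.4411, 0.0535, 0.2162]
orientation: [0.033, 0.999, 0.0, 0.0]
wrist_force: [0.1, 0.2, -0.2]
grip_width: 0.0852
gripper_force: 0.0
```

```bash
python3 look.py
```

```text
54.875 [0.44111525 0.0534757  0.21622335] [3.34962664e-02 9.99438838e-01 7.17502917e-06 9.57472617e-05]
scene handle top [[0.601, -0.0248, 0.1522], [0.6133, -0.0011, 0.157], [0.6187, 0.0278, 0.1617]]
scene jar [0.4429 0.0598 0.0793] circ [0.4392 0.0626] 0.0286 110
scene jar [ 0.4401 -0.0741  0.0791] circ [ 0.437  -0.0745] 0.0267 120
scene jar [0.6908 0.05   0.0838] circ [0.6879 0.0536] 0.0262 166
scene jar [ 0.6827 -0.0684  0.0844] circ [ 0.6788 -0.0659] 0.026 182
side handle top [[0.6032, -0.026, 0.1531], [0.6093, -0.0026, 0.1609], [0.6155, 0.0279, 0.1651]]
side jar [0.6834 0.0495 0.084 ] circ [0.6846 0.0542] 0.0273 90
side jar [0.4372 0.0607 0.0812] circ [0.4383 0.0625] 0.0271 107
side jar [ 0.6745 -0.0697  0.0848] circ [ 0.677 -0.066] 0.0265 99
side jar [ 0.4354 -0.0733  0.0818] circ [ 0.4373 -0.071 ] 0.0274 124
wrist jar [0.4378 0.0617 0.0805] circ [0.439  0.0618] 0.025 1990
wrist jar [ 0.4361 -0.0707  0.0802] circ [ 0.4371 -0.0724] 0.0251 1632
```

apply_moves([
  {"jaw": 1,"slide": [-0.002,0.0085,0],"twist": [0,0,0]},
  {"jaw": 1,"slide": [0,0,-0.04],"twist": [0,0,0]},
  {"jaw": 1,"slide": [0,0,-0.05],"twist": [0,0,0]},
  {"jaw": 1,"slide": [0,0,-0.05],"twist": [0,0,0]},
  {"jaw": 1,"slide": [0,0,-0.039],"twist": [0,0,0]},
  {"jaw": 1,"slide": [0,0,0],"twist": [0,0,0]},
  {"jaw": -1,"slide": [0,0,0],"twist": [0,0,0]},
  {"jaw": -1,"slide": [0,0,0],"twist": [0,0,0]},
  {"jaw": -1,"slide": [0,0,0],"twist": [0,0,0]},
  {"jaw": -1,"slide": [0,0,0],"twist": [0,0,0]},
])

```text
clock: 56.28
tool_pos: [0.4401, 0.0621, 0.039]
orientation: [0.031, 1.0, 0.0, 0.002]
wrist_force: [-2.2, 1.6, 14.8]
grip_width: 0.0542
gripper_force: 60.1
```

apply_moves([
  {"jaw": -1,"slide": [0,0,0],"twist": [0,0,0]},
  {"jaw": -1,"slide": [0,0,0.02],"twist": [0,0,0]},
  {"jaw": -1,"slide": [0,0,0.035],"twist": [0,0,0]},
  {"jaw": -1,"slide": [0,0,0.025],"twist": [0,0,0]},
  {"jaw": -1,"slide": [0.02,0,0],"twist": [0,0,0]},
  {"jaw": -1,"slide": [0.035,0,0],"twist": [0,0,0]},
  {"jaw": -1,"slide": [0.03,0,0],"twist": [0,0,0]},
  {"jaw": -1,"slide": [0.015,0,0],"twist": [0,0,0]},
  {"jaw": -1,"slide": [0,0,0],"twist": [0,0,0]},
  {"jaw": -1,"slide": [0,0,0],"twist": [0,0,0]},
])

```text
clock: 57.52
tool_pos: [0.5378, 0.062, 0.1173]
orientation: [0.031, 1.0, 0.0, -0.001]
wrist_force: [-0.0, -0.7, -3.0]
grip_width: 0.0546
gripper_force: 65.0
```

apply_moves([
  {"jaw": -1,"slide": [0.002,0.0005,-0.015],"twist": [0,0,0]},
  {"jaw": -1,"slide": [0,0,-0.015],"twist": [0,0,0]},
  {"jaw": -1,"slide": [0,0,-0.015],"twist": [0,0,0]},
  {"jaw": -1,"slide": [0,0,-0.012],"twist": [0,0,0]},
  {"jaw": -1,"slide": [0,0,-0.008],"twist": [0,0,0]},
  {"jaw": -1,"slide": [0,0,-0.005],"twist": [0,0,0]},
  {"jaw": -1,"slide": [0,0,0],"twist": [0,0,0]},
  {"jaw": -1,"slide": [0,0,0],"twist": [0,0,0]},
])

```text
clock: 58.52
tool_pos: [0.5413, 0.0625, 0.0475]
orientation: [0.031, 1.0, 0.0, 0.0]
wrist_force: [-0.2, -0.1, -2.3]
grip_width: 0.0541
gripper_force: 65.0
```

apply_moves([
  {"jaw": -1,"slide": [0,0,-0.0015],"twist": [0,0,0]},
  {"jaw": -1,"slide": [0,0,0],"twist": [0,0,0]},
  {"jaw": -0.1,"slide": [0,0,0],"twist": [0,0,0]},
  {"jaw": 0.6,"slide": [0,0,0],"twist": [0,0,0]},
  {"jaw": 1,"slide": [0,0,0],"twist": [0,0,0]},
  {"jaw": 1,"slide": [0,0,0],"twist": [0,0,0]},
  {"jaw": 1,"slide": [0,0,0.03],"twist": [0,0,0]},
  {"jaw": 1,"slide": [0,0,0.04],"twist": [0,0,0]},
  {"jaw": 1,"slide": [0,0,0.05],"twist": [0,0,0]},
  {"jaw": 1,"slide": [-0.03,-0.03,0.04],"twist": [0,0,0]},
])

```text
clock: 59.78
tool_pos: [0.5125, 0.033, 0.2076]
orientation: [0.03, 1.0, 0.0, 0.001]
wrist_force: [-0.0, -0.7, -0.6]
grip_width: 0.0855
gripper_force: 0.0
```

apply_moves([
  {"jaw": 1,"slide": [-0.035,-0.05,0],"twist": [0,0,0]},
  {"jaw": 1,"slide": [-0.035,-0.05,0],"twist": [0,0,0]},
  {"jaw": 1,"slide": [-0.003,-0.005,0],"twist": [0,0,0]},
  {"jaw": 1,"slide": [0,0,0],"twist": [0,0,0]},
  {"jaw": 1,"slide": [0,0,0],"twist": [0,0,0]},
])

```text
clock: 60.4
tool_pos: [0.4388, -0.0719, 0.2056]
orientation: [0.031, 1.0, 0.0, 0.0]
wrist_force: [-1.0, -0.2, -0.1]
grip_width: 0.0853
gripper_force: 0.0
```

```bash
python3 look.py | grep -v side
```

```text
60.4 [ 0.43876949 -0.07187612  0.20562713] [3.09635201e-02 9.99520503e-01 5.54674669e-05 1.47808535e-04]
scene handle top [[0.605, -0.0255, 0.1523], [0.6125, -0.0011, 0.1572], [0.6188, 0.0269, 0.1607]]
scene jar [ 0.4406 -0.075   0.0793] circ [ 0.4396 -0.0719] 0.0266 126
scene jar [0.6911 0.0503 0.0841] circ [0.6872 0.0522] 0.0265 166
scene jar [ 0.6826 -0.0686  0.0842] circ [ 0.68   -0.0638] 0.0277 185
wrist jar [ 0.436  -0.0732  0.0804] circ [ 0.4375 -0.0733] 0.0252 2129
wrist jar [0.5311 0.0643 0.0847] circ [0.5394 0.0614] 0.0254 924
```

apply_moves([
  {"jaw": 1,"slide": [-0.0015,-0.0015,-0.02],"twist": [0,0,0]},
  {"jaw": 1,"slide": [0,0,-0.05],"twist": [0,0,0]},
  {"jaw": 1,"slide": [0,0,-0.05],"twist": [0,0,0]},
  {"jaw": 1,"slide": [0,0,-0.048],"twist": [0,0,0]},
  {"jaw": 1,"slide": [0,0,0],"twist": [0,0,0]},
  {"jaw": -1,"slide": [0,0,0],"twist": [0,0,0]},
  {"jaw": -1,"slide": [0,0,0],"twist": [0,0,0]},
  {"jaw": -1,"slide": [0,0,0],"twist": [0,0,0]},
  {"jaw": -1,"slide": [0,0,0],"twist": [0,0,0]},
  {"jaw": -1,"slide": [0,0,0],"twist": [0,0,0]},
])

```text
clock: 61.8
tool_pos: [0.4378, -0.0744, 0.0397]
orientation: [0.031, 1.0, -0.001, 0.002]
wrist_force: [-1.1, 0.4, 10.1]
grip_width: 0.0542
gripper_force: 60.8
```

apply_moves([
  {"jaw": -1,"slide": [0,0,0.02],"twist": [0,0,0]},
  {"jaw": -1,"slide": [0,0,0.035],"twist": [0,0,0]},
  {"jaw": -1,"slide": [0,0,0.025],"twist": [0,0,0]},
  {"jaw": -1,"slide": [0.02,0.008,0],"twist": [0,0,0]},
  {"jaw": -1,"slide": [0.03,0.008,0],"twist": [0,0,0]},
  {"jaw": -1,"slide": [0.03,0.006,0],"twist": [0,0,0]},
  {"jaw": -1,"slide": [0.015,0,0],"twist": [0,0,0]},
  {"jaw": -1,"slide": [0,0,0],"twist": [0,0,0]},
  {"jaw": -1,"slide": [0,0,0],"twist": [0,0,0]},
])

```text
clock: 62.92
tool_pos: [0.5305, -0.0521, 0.1179]
orientation: [0.031, 1.0, 0.0, -0.0]
wrist_force: [0.7, -0.5, -2.4]
grip_width: 0.0539
gripper_force: 64.8
```

Target (.5325,−.051).

apply_moves([
  {"jaw": -1,"slide": [0.0015,0.0005,-0.015],"twist": [0,0,0]},
  {"jaw": -1,"slide": [0,0,-0.015],"twist": [0,0,0]},
  {"jaw": -1,"slide": [0,0,-0.015],"twist": [0,0,0]},
  {"jaw": -1,"slide": [0,0,-0.012],"twist": [0,0,0]},
  {"jaw": -1,"slide": [0,0,-0.008],"twist": [0,0,0]},
  {"jaw": -1,"slide": [0,0,-0.005],"twist": [0,0,0]},
  {"jaw": -1,"slide": [0,0,0],"twist": [0,0,0]},
  {"jaw": -1,"slide": [0,0,-0.0015],"twist": [0,0,0]},
  {"jaw": -1,"slide": [0,0,0],"twist": [0,0,0]},
])

```text
clock: 64.05
tool_pos: [0.5332, -0.0516, 0.0464]
orientation: [0.031, 1.0, -0.0, 0.0]
wrist_force: [0.1, 0.3, -3.0]
grip_width: 0.0541
gripper_force: 64.8
```

apply_moves([
  {"jaw": -0.1,"slide": [0,0,0],"twist": [0,0,0]},
  {"jaw": 0.6,"slide": [0,0,0],"twist": [0,0,0]},
  {"jaw": 1,"slide": [0,0,0],"twist": [0,0,0]},
  {"jaw": 1,"slide": [0,0,0],"twist": [0,0,0]},
  {"jaw": 1,"slide": [0,0,0.03],"twist": [0,0,0]},
  {"jaw": 1,"slide": [0,0,0.05],"twist": [0,0,0]},
  {"jaw": 1,"slide": [0,0,0.06],"twist": [0,0,0]},
  {"jaw": 1,"slide": [-0.04,0.02,0.05],"twist": [0,0,0]},
  {"jaw": 1,"slide": [-0.06,0.02,0.02],"twist": [0,0,0]},
  {"jaw": 1,"slide": [0,0,0],"twist": [0,0,0]},
])

```text
clock: 65.3
tool_pos: [0.4364, -0.013, 0.2531]
orientation: [0.031, 1.0, -0.0, 0.001]
wrist_force: [0.7, -0.3, -0.3]
grip_width: 0.0855
gripper_force: 0.0
```

```bash
python3 look.py
python3 - <<'E'
import cv2
im=cv2.imread('pics/l_scene.png');cv2.imwrite('pics/fin.png',cv2.resize(im[120:290,120:345],(794,600),interpolation=cv2.INTER_CUBIC))
E
```

```text
65.3 [ 0.43639208 -0.01302485  0.2530508 ] [ 3.09493455e-02  9.99520799e-01 -3.86410287e-05  5.55125618e-04]
scene handle top [[0.6032, -0.0246, 0.1522], [0.6141, 0.0005, 0.1568], [0.6196, 0.0269, 0.1605]]
scene jar [ 0.5372 -0.0546  0.0843] circ [ 0.5325 -0.0531] 0.0278 152
scene jar [0.6915 0.0499 0.084 ] circ [0.6871 0.0534] 0.0269 170
scene jar [ 0.6831 -0.0688  0.0842] circ [ 0.6811 -0.0659] 0.026 189
side handle top [[0.6031, -0.0234, 0.1529], [0.6089, 0.0018, 0.16], [0.6153, 0.0271, 0.1653]]
side jar [0.6854 0.0484 0.0847] circ [0.6864 0.0543] 0.0258 74
side jar [0.5371 0.058  0.0839] circ [0.5382 0.0615] 0.0268 85
side jar [ 0.6761 -0.0688  0.0852] circ [ 0.6761 -0.0654] 0.0275 104
side jar [ 0.5297 -0.0559  0.0844] circ [ 0.5327 -0.0525] 0.0274 100
wrist handle top [[0.6034, -0.0258, 0.1524], [0.6043, -0.0214, 0.1538], [0.6052, -0.0104, 0.1563]]
wrist jar [ 0.5291 -0.0514  0.0855] circ [ 0.5322 -0.0525] 0.0254 1329
wrist jar [0.5361 0.0593 0.0853] circ [0.5398 0.0613] 0.0255 1237
wrist jar [ 0.6602 -0.0625  0.0817] circ [ 0.6737 -0.0649] 0.0245 327
wrist jar [0.675  0.0572 0.084 ] circ [0.6812 0.0573] 0.0243 474
```

View pics/fin.png

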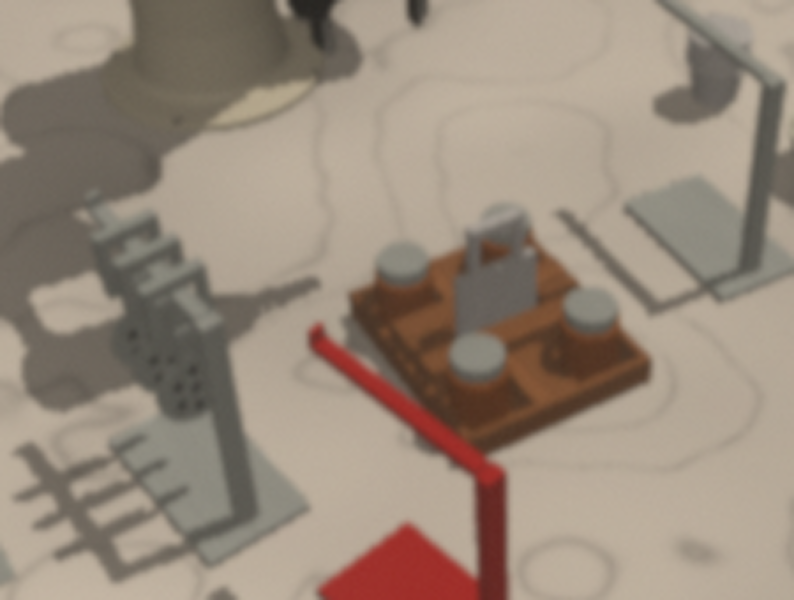

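Everything is in place: the handle is upright at (500,270), all four jars are seated in their pockets, and three skimmers hang on the spare hook at (150,270).

```bash
python3 -c "
from cell import ctrl
print(ctrl.hand_in())"
```

```text
the job is handed in; nothing more can be done
None
```

I handed the job in at about 65 s of the 210 s limit, with no verdict returned. The last camera check showed all three skimmers on the spare hook, the handle upright and fully home in the slot, and the four jars in their own pockets. The right rear jar sits about 5 mm off centre, against a 12 mm limit. I did not re-measure the bowl, mould stack and spatula at the end, but the arm went nowhere near them.

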